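# Shake two posted tokens back out of the tip box

## Robot

A 6-joint arm with a two-finger parallel gripper is mounted at the origin on a cart in front of the work surface, level with it; the furniture and walls round the work are solid. World frame = base frame: x ahead of the robot, y to its left, z up, the work surface at z = 0. Lengths are in m, angles in rad, forces in N, time in s.
With the tool pointing down it reaches from about 0.35 to 0.975 m from the base axis. Payload 4.9 kg.
Tool frame: the origin (TCP) lies at the very end of the fingers, on their centre line; the grasp point (between the pads) lies 19 mm behind it; z points along the fingers, y is the direction in which the jaws open and shut (so a half turn about z gives the same grasp; the last joint's range is limited). The gripper opens to 85 mm and grips with 20 to 120 N. Pads are 22 mm wide; open, the fingers measure 114 mm over their backs; the gripper's body (76 mm by 85 mm) begins 54 mm behind the grasp point. The pads swing forward as they close: fully open they stand 13 mm farther back than shut.
Start: joints at [1.18, 0.053, 1.613, -0, 1.476, -0.119], TCP at [0.168, 0.602, 0.231] pointing down, gripper open.
Joint ranges: [-3.01, 3.01], [-1.01, 2.22], [0.06, 2.58], [-1.02, 4.17], [0.09, 2.62], [-3.14, 3.14]. Speed limits (rad/s): [2.57, 2.57, 3.14, 3.14, 3.14, 3.14].

## Interface

Orientations are given as a rotation vector (axis times angle).
In Python, from station import ctrl gives the robot as it stands.
- The arm moves only by the tool step_arm, never from a script. Its argument "moves" is a list of rows, each a list of 5 numbers: the opening, from 0 (shut) to 1 (fully open), then the shift along the world's x, y, z in m, then the turn about the world's z in degrees. A call has 1 to 20 rows; each row shifts and turns the pose as measured when the row begins; what a row does not reach is not made up. A row lasts 1/8 s, in which the tool goes at most 62.5 mm and 10.7 degrees, less where a joint would pass 70% of its speed; a pose out of reach is approached as far as the arm can. A call is refused whole if a number of a shift passes 0.0625 or a number of a turn 10.7, either way. A call with a gripper value outside its range is refused whole. The fingers move at their own pace and stop on an object; "newtons" is the grip in N (left out, the last holds). Time passes only in rows, so rows that do not move let the fingers close. It gives the time, the measured TCP pose, the force and the opening at its end, in the units of the state.
- ctrl.get_obs(): the state, without advancing time (a new reading comes with each control period).
- ctrl.get_image(name): name is "scene" or "side" or "wrist"; returns a dict with "color" (420x560x3 uint8, red, green, blue), "camera_matrix" (3x3 intrinsics, pixels), "R" (3x3) and "t" (3): a world point X has camera coordinates R X + t; the wrist camera has in their place "T_tool_cam" (4x4, takes a point from camera to tool coordinates, whose origin is the TCP and whose axes are the flange's). Camera axes: x right, y down, z forward; pixel columns grow to the right and rows downward; lengths in m; the calibration is good to about 2 mm. A picture is of the moment at which its call begins: read the wrist's pose just before it. There is no depth.
- ctrl.finish_job(): hands the job in, once; it reports no verdict.
Trained networks look in a picture, given as the dict that the camera call returned (one of the last four; its "shot" number tells which), for a name from the list of things; names that differ only in an ending like _2 or _b are one class to them, and where a whole thing is asked for, a point or a joint stands for the part that bears it (a point fixed in the world has none). Each returns a list of dicts, best first, with "p" (0 to 1); they miss things now and then, are a little off and sometimes report something else, mostly with a low value. They report only what shows in the picture. A call takes as long as a camera call. They do not tell look-alikes from the thing itself.
- ctrl.spot_in(picture, query): "bbox" ([left, top, right, bottom] in pixels, round what is visible of it).
The state is a dict: "t": time; "q": joint angles; "dq": joint speeds; "effort": joint torques, N m; "tool_pos": TCP position; "tool_rot": TCP orientation; "contact_force": force on the tool from outside, world axes, zero at the start; "wrist_torque": the same for the moment, N m; "opening": finger opening in m.
Only numpy, scipy, OpenCV 4.12 (cv2) and the standard library are available. Lean on these libraries where they do the work, as an engineer would, in place of code of your own. Each camera call takes 0.05 s, during which the arm holds its last target.

## Task

A customer has posted two red cup-deposit tokens into the closed wooden tip box by mistake. Hold the box over the dark change tray with its slot end tipped steeply down and shake it until both tokens have dropped through the slot into the tray, then lay the box back flat and right way up where it was, slot facing the same way. Leave the tokens in the tray, do not drop the box, and do not disturb the coffee cup, the price card or the tin of stirrers.

Things in the scene. Friction and masses are not known exactly. Their poses are not given: they have to be found in the camera images.
- tip_box: closed flat box of light wood with a darker floor and lid, 110 x 58 x 30 mm (x, y, z), about 0.17 kg; lies flat. Origin: centre of its underside; x runs from the slot end to the plain end, z up. Sides 5 mm, floor and lid 4 mm, ends 6 mm thick: inside 98 x 48 x 22 mm. The slot is its only opening; take it across its 58 mm width.
- slot (a point): centre of the brass-edged slot's outer mouth in the box's -x end, 14.5 mm above the underside; 36 mm wide (y), 9 mm high. Inside, a 6 mm sill below it holds back a token lying flat: tipping alone or shakes under 30 mm do not free it. Tip the slot end 50 to 70 deg down and jerk the box 40 to 60 mm to and fro square to its lid, each way in about 0.25 s; if it jams, tip level and again.
- box_centre (a point): centre of the box, 15 mm above the middle of its underside
- token_a: one of two alike red plastic discs, 30 mm across, 6 mm thick, 15 g; origin: centre of one flat face, z its axis. Both start loose inside the tip box and cannot be seen until they have dropped out.
- token_b: the other red disc, the same; starts in the box too
- change_tray: dark wooden tray with a studded black rubber mat, fixed to the counter, 150 x 112 x 24 mm (x, y, z), walls 7 mm (inside 136 x 98 mm), mat surface 9 mm above the counter. Origin: centre of its underside.
- coffee_cup: bystander: white cup of coffee, 73 mm across, 61 mm high, loose; origin: centre of its foot
- price_card: bystander: price card in a wooden foot, 22 x 70 x 58 mm, loose; origin: centre of the foot's underside
- spoon_tin: bystander: grey tin with wooden stirrers, 67 mm across, 142 mm high, loose; origin: centre of its underside
- ring_stand: furniture: tall post on a round foot, hung with bread rings, fixed, 520 mm high, reaching some 110 mm to each side (130 mm to the left) of its foot; origin: centre of the foot. Keep the arm's wrist clear of it when swinging between box and tray
- dome_front: furniture: wicker food dome, fixed, 267 mm across, 204 mm high; origin: centre of its underside
- croissant_tray: furniture: grey baking tray with croissants (to 45 mm high), fixed, 204 x 300 mm (x, y); origin: centre of its underside
Not all that is in view belongs to the job. Leave any purple look-alike of the tip_box alone.

How it is judged:
On the way, in this order (a step that is already met when the one before it is completed fails the run):
1. the box is held over the tray with its slot end tipped down by over 30 degrees, both tokens still inside (angle between tip_box's own x axis and vertical below 1.047 rad and height (world z) of slot above 0.03 m and horizontal distance between slot and change_tray below 0.12 m and contact force between the fingers and tip_box above 0.5 N and distance between each of token_a, token_b and box_centre below 0.06 m), for 0.1 s.
2. both tokens have dropped into the tray while the box is still held up (x of token_a in the frame of change_tray between -0.066 and 0.066 m and y of token_a in the frame of change_tray between -0.047 and 0.047 m and z of each of token_a, token_b in the frame of change_tray below 0.034 m and x of token_b in the frame of change_tray between -0.066 and 0.066 m and y of token_b in the frame of change_tray between -0.047 and 0.047 m and height (world z) of box_centre above 0.05 m and contact force between the fingers and tip_box above 0.5 N), for 0.1 s.
At the end, for the whole second after the job is handed in: both tokens lie at rest inside the tray's walls; the box is released and at rest, flat on the counter and right way up, within 40 mm of where it stood (its slot within 50 mm) (x of token_a in the frame of change_tray between -0.066 and 0.066 m and y of token_a in the frame of change_tray between -0.047 and 0.047 m and z of each of token_a, token_b in the frame of change_tray below 0.034 m and x of token_b in the frame of change_tray between -0.066 and 0.066 m and y of token_b in the frame of change_tray between -0.047 and 0.047 m and linear speed of each of token_a, token_b, tip_box below 0.02 m/s and angle between tip_box's own z axis and vertical below 0.07 rad and height (world z) of tip_box below 0.006 m and distance of tip_box from where it was at the start of the episode below 0.04 m and distance of slot from where it was at the start of the episode below 0.05 m); the robot touches nothing.
It fails at once if the box is let go more than 30 mm above the counter (height (world z) of box_centre above 0.045 m and contact force between the fingers and tip_box below 0.01 N).
It fails at once if the cup is pushed over 30 mm or tipped over 15 degrees (distance of coffee_cup from where it was at the start of the episode above 0.03 m or angle between coffee_cup's own z axis and vertical above 0.26 rad).
It fails at once if the price card is pushed over 30 mm or tipped over 30 degrees (distance of price_card from where it was at the start of the episode above 0.03 m or angle between price_card's own z axis and vertical above 0.52 rad).
It fails at once if the tin of stirrers is pushed over 30 mm or tipped over 15 degrees (distance of spoon_tin from where it was at the start of the episode above 0.03 m or angle between spoon_tin's own z axis and vertical above 0.26 rad).
It also fails if it takes over 54 s, if anything falls off the work surface, if the arm or the gripper's body presses on something with over 40 N, if the wrist force passes 120 N, or if a joint passes its speed limit or range.

## Working session

There is one attempt and no reset: what is moved stays moved. The work goes in short steps, Python scripts to look and compute and a tool call to move; the robot and the scene stay as the last step left them, time stands still between calls to the robot, and variables do not carry over. Pictures are saved under pics/ and viewed, and the job is handed in when it is done.

Besides the shell and the picture viewer there is one more tool, called after "Request:" as name(argument=value, ...), one argument or row to a line, values as JSON. step_arm: Moves the arm, as the interface text tells. Its arguments: {"type":"object","properties":{"moves":{"type":"array","items":{"type":"array","items":{"type":"number"}}},"newtons":{"type":"number"}},"required":["moves"]}

```bash
ls; mkdir -p pics; python3 - <<'E'
from station import ctrl
import cv2,numpy as np
print(ctrl.get_obs())
for n in ["scene","side","wrist"]:
    im=ctrl.get_image(n)
    cv2.imwrite(f"pics/{n}0.png",im["color"][:,:,::-1])
    print(n,[ (k,np.round(im[k],4).tolist()) for k in im if k!="color"])
    for q in ["tip_box","slot","change_tray","coffee_cup","price_card","spoon_tin","ring_stand","dome_front","croissant_tray"]:
        r=ctrl.spot_in(im,q)
        print(q,[(np.round(d["bbox"]).tolist(),round(d["p"],2)) for d in r[:3]])
E
```

```text
pics
{'t': 0.0, 'q': array([ 1.18000378e+00,  5.33862571e-02,  1.61429148e+00,  4.47114246e-05,
        1.47598415e+00, -1.18986051e-01]), 'dq': array([ 0.00040943,  0.0010512 ,  0.00290063, -0.00032085, -0.00137304,
        0.00199161]), 'effort': array([-2.16431697e-03, -3.93698859e+01, -3.70167696e+01, -2.57779102e-04,
        7.29837062e-03,  5.93816569e-07]), 'tool_pos': array([0.16753772, 0.60148657, 0.23004629]), 'tool_rot': array([-0.42556949, -3.11206311,  0.00312714]), 'contact_force': array([ 0.92102827, -0.19712481, -0.33744544]), 'wrist_torque': array([ 0.02397927, -0.03288362, -0.00957513]), 'opening': 0.08558745882751878}
scene [('camera_matrix', [[545.7285, 0.0, 274.5236], [0.0, 545.7285, 212.6869], [0.0, 0.0, 1.0]]), ('R', [[0.898, -0.44, 0.0042], [-0.233, -0.4835, -0.8438], [0.3733, 0.7567, -0.5367]]), ('t', [-0.4474, 0.3118, 1.6388]), ('shot', 1)]
tip_box [([230.0, 221.0, 266.0, 243.0], 0.94), ([167.0, 172.0, 173.0, 188.0], 0.48)]
slot [([229.0, 218.0, 261.0, 242.0], 0.65), ([169.0, 174.0, 171.0, 180.0], 0.62)]
change_tray [([290.0, 279.0, 347.0, 331.0], 0.92)]
cof
[... 738 characters left out ...]
0, 258.0, 295.0, 286.0], 0.79)]
price_card [([294.0, 280.0, 321.0, 303.0], 0.88)]
spoon_tin [([248.0, 170.0, 267.0, 206.0], 0.73)]
ring_stand []
dome_front []
croissant_tray []
wrist [('camera_matrix', [[336.6567, 0.0, 276.8354], [0.0, 336.6567, 204.8958], [0.0, 0.0, 1.0]]), ('T_tool_cam', [[-0.0002, -0.9461, -0.3239, 0.0836], [1.0, 0.0001, -0.0007, -0.0009], [0.0007, -0.3239, 0.9461, -0.1421], [0.0, 0.0, 0.0, 1.0]]), ('shot', 3)]
tip_box [([87.0, 408.0, 110.0, 418.0], 0.69), ([402.0, 278.0, 459.0, 329.0], 0.6)]
slot [([402.0, 279.0, 458.0, 328.0], 0.71), ([80.0, 411.0, 111.0, 419.0], 0.62)]
change_tray []
coffee_cup []
price_card []
spoon_tin []
ring_stand []
dome_front []
croissant_tray []
```

View pics/scene0.png

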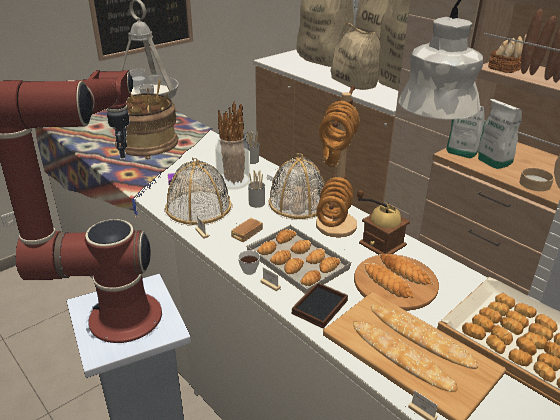

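View pics/side0.png

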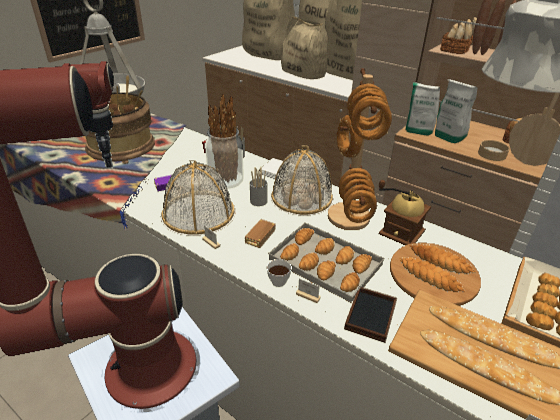

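View pics/wrist0.png

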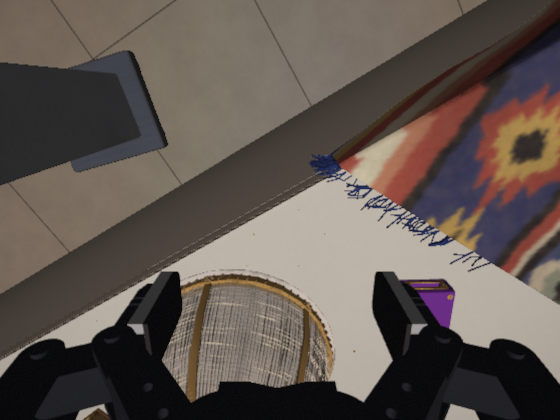

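```bash
cat > h.py <<'E'
import numpy as np,cv2
def ray(im,uv):
    K=np.array(im["camera_matrix"]);R=np.array(im["R"]);t=np.array(im["t"])
    d=R.T@np.linalg.inv(K)@np.array([uv[0],uv[1],1.]);return -R.T@t,d
def onz(im,uv,z):
    o,d=ray(im,uv);return o+d*(z-o[2])/d[2]
def proj(im,X):
    c=np.array(im["R"])@np.array(X)+np.array(im["t"]);p=np.array(im["camera_matrix"])@c;return p[:2]/p[2]
def tri(im1,u1,im2,u2):
    A=[];b=[]
    for im,u in((im1,u1),(im2,u2)):
        o,d=ray(im,u);d/=np.linalg.norm(d);P=np.eye(3)-np.outer(d,d);A.append(P);b.append(P@o)
    return np.linalg.solve(sum(A),sum(b))
from scipy.spatial.transform import Rotation as Ro
def wristim(im,obs):
    T=np.eye(4);T[:3,:3]=Ro.from_rotvec(obs["tool_rot"]).as_matrix();T[:3,3]=obs["tool_pos"]
    C=np.linalg.inv(T@np.array(im["T_tool_cam"]));d=dict(im);d["R"]=C[:3,:3];d["t"]=C[:3,3];return d
E
python3 - <<'E'
from station import ctrl
from h import *
s=ctrl.get_image("scene");d=ctrl.get_image("side")
def sv(im,x0,y0,x1,y1,f,n):
    cv2.imwrite(n,cv2.resize(im["color"][y0:y1,x0:x1,::-1],None,fx=f,fy=f,interpolation=cv2.INTER_CUBIC))
sv(s,220,205,360,335,4.6,"pics/sc1.png")
sv(d,235,205,405,345,4,"pics/sd1.png")
print("box s",onz(s,(248,229),.03),"d",onz(d,(260,231),.03))
print("tray",onz(s,(319,305),.02),onz(d,(370,314),.02))
print("cup",onz(s,(248,263),.03),onz(d,(281,273),.03))
print("card",onz(s,(271,280),.03),onz(d,(308,292),.03))
print("tin",onz(s,(257,207),0),onz(d,(258,205),0.0))
print("ring",onz(s,(337,222),0),onz(d,(350,214),0.0))
print("ring top",tri(s,(340,97),d,(366,72)))
E
```

```text
box s [0.50243614 0.22794778 0.03      ] d [0.50233103 0.24035213 0.03      ]
tray [ 0.53674923 -0.22787758  0.02      ] [ 0.53565487 -0.22277296  0.02      ]
cup [0.42141142 0.04384134 0.03      ] [0.43422733 0.04039817 0.03      ]
card [ 0.45185297 -0.06879332  0.03      ] [ 0.44772897 -0.06603739  0.03      ]
tin [0.61451616 0.39559054 0.        ] [0.61078978 0.40294065 0.        ]
ring [0.84401236 0.16494519 0.        ] [ 8.48643905e-01  1.54851091e-01 -1.11022302e-16]
ring top [0.77669869 0.10628956 0.53838658]
```

View pics/sc1.png

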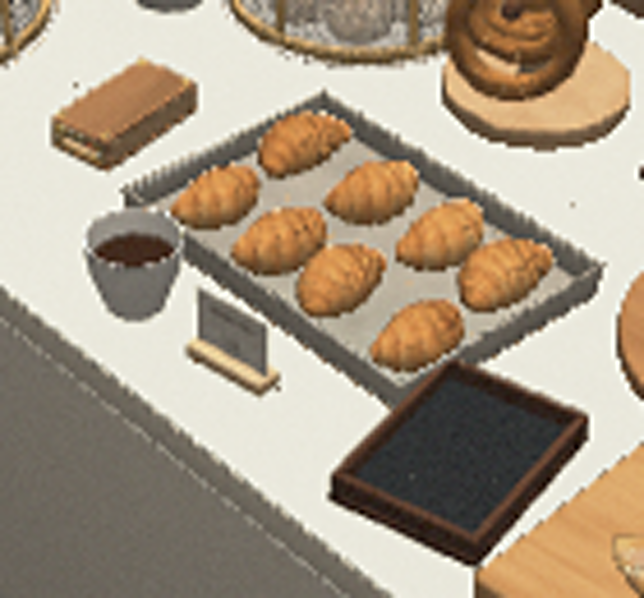

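View pics/sd1.png

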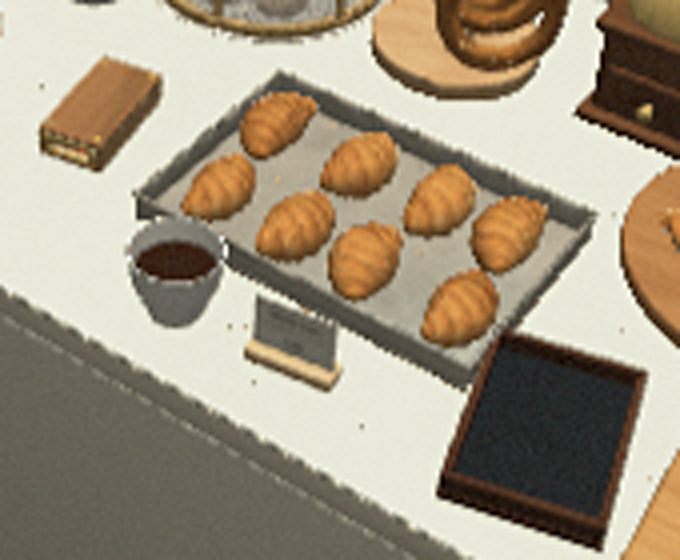

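```bash
python3 - <<'E'
from station import ctrl
from h import *
s=ctrl.get_image("scene");d=ctrl.get_image("side")
S=[(53,120),(108,142),(196,88),(140,60)];D=[(41,132),(98,145),(161,76),(106,58)]
for a,b in zip(S,D):
    a=(220+a[0]/4.6,205+a[1]/4.6);b=(235+b[0]/4,205+b[1]/4)
    print(onz(s,a,.03).round(3),onz(d,b,.03).round(3),tri(s,a,d,b).round(3))
T=[(332,482),(473,552),(588,425),(452,362)];TD=[(440,485),(604,540),(647,372),(505,333)]
for a,b in zip(T,TD):
    a=(220+a[0]/4.6,205+a[1]/4.6);b=(235+b[0]/4,205+b[1]/4)
    print("tray",onz(s,a,.024).round(3),onz(d,b,.024).round(3),tri(s,a,d,b).round(3))
print("dome", tri(s,(194,158),d,(194,163)), onz(s,(198,222),0),onz(d,(198,230),0))
print("dome2", tri(s,(299,153),d,(302,149)))
E
```

```text
[0.443 0.242 0.03 ] [0.442 0.239 0.03 ] [0.442 0.239 0.031]
[0.47  0.195 0.03 ] [0.47  0.198 0.03 ] [0.475 0.205 0.023]
[0.564 0.234 0.03 ] [0.567 0.24  0.03 ] [0.57  0.245 0.024]
[0.54  0.291 0.03 ] [0.544 0.289 0.03 ] [0.534 0.275 0.042]
tray [ 0.452 -0.215  0.024] [ 0.449 -0.213  0.024] [ 0.454 -0.209  0.017]
tray [ 0.502 -0.31   0.024] [ 0.501 -0.308  0.024] [ 0.505 -0.306  0.019]
tray [ 0.632 -0.24   0.024] [ 0.637 -0.231  0.024] [ 0.642 -0.228  0.014]
tray [ 0.582 -0.144  0.024] [ 0.584 -0.144  0.024] [ 0.581 -0.146  0.027]
dome [0.38108753 0.42605901 0.24963826] [0.36759679 0.39461754 0.        ] [0.35652718 0.40347295 0.        ]
dome2 [0.77227666 0.35259876 0.21511802]
```

Request:
step_arm(
  moves=[
    [1,0,0,0.05,0],
    [1,0,0,0.05,0],
    [1,0.038,-0.034,0,4],
    [1,0.038,-0.034,0,4],
    [1,0.038,-0.034,0,4],
    [1,0.038,-0.034,0,4],
    [1,0.038,-0.034,0,4],
    [1,0.038,-0.034,0,4],
    [1,0.038,-0.034,0,4],
    [1,0.038,-0.034,0,4],
    [1,0.038,-0.034,0,4],
    [1,0.038,-0.034,0,4],
    [1,0,0,0,0],
  ],
  newtons=20,
)

```text
t: 3.32
tool_pos: [0.5572, 0.2491, 0.3349]
tool_rot: [-0.704, 3.057, 0.003]
contact_force: [0.1, 0.4, -0.5]
opening: 0.0855
```

```bash
cat > look.py <<'E'
import sys
from station import ctrl
from h import *
def tag(): return sys.argv[1] if len(sys.argv)>1 else "x"
E
python3 - <<'E'
from station import ctrl
from h import *
o=ctrl.get_obs();w=ctrl.get_image("wrist");cv2.imwrite("pics/w1.png",w["color"][:,:,::-1])
R=Ro.from_rotvec(o["tool_rot"]).as_matrix();print(o["t"],o["q"].round(3),o["tool_pos"].round(4),R.round(3).tolist(),np.degrees(np.arctan2(R[1,1],R[0,1])))
for q in ["tip_box","slot"]: print(q,[(np.round(d["bbox"]).tolist(),round(d["p"],2)) for d in ctrl.spot_in(w,q)])
E
```

```text
3.325 [ 0.298 -0.026  1.522  0.002  1.641 -1.726] [0.5572 0.2491 0.3349] [[-0.899, -0.437, 0.004], [-0.437, 0.899, 0.003], [-0.005, 0.001, -1.0]] 115.92976994022686
tip_box [([272.0, 70.0, 318.0, 160.0], 0.79)]
slot [([267.0, 74.0, 320.0, 159.0], 0.81)]
```

View pics/w1.png

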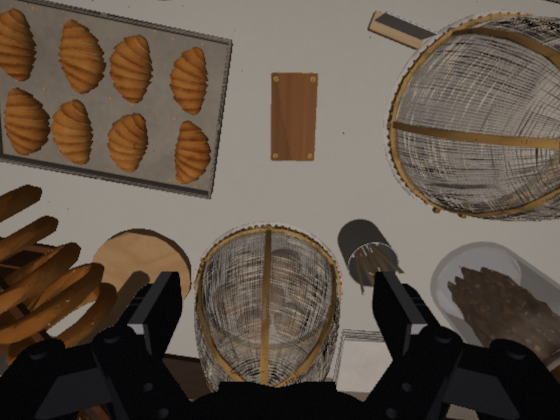

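```bash
python3 - <<'E'
from station import ctrl
from h import *
o=ctrl.get_obs();w=wristim(ctrl.get_image("wrist"),o)
P=[onz(w,u,.03) for u in [(271.5,72.5),(317,72.5),(313.5,160),(271,160)]]
for p in P: print(p.round(4))
P=np.array(P)
sl=(P[0]+P[1])/2;pl=(P[2]+P[3])/2;ax=pl-sl
print(sl,pl,np.linalg.norm(ax),np.degrees(np.arctan2(ax[1],ax[0])),np.linalg.norm(P[1]-P[0]),np.linalg.norm(P[3]-P[2]))
print("grasp",pl-ax/np.linalg.norm(ax)*.014, "centre",P.mean(0))
np.save("box0.npy",P)
E
```

```text
[0.4659 0.2007 0.03  ]
[0.4411 0.2512 0.03  ]
[0.5396 0.2992 0.03  ]
[0.5647 0.2479 0.03  ]
[0.45347138 0.22596857 0.03      ] [0.55215559 0.27354465 0.03      ] 0.1095538934916598 25.738915691548442 0.05629607091203393 0.05713912670628221
grasp [0.53954463 0.26746486 0.03      ] centre [0.50281348 0.24975661 0.03      ]
```

Request:
step_arm(
  moves=[
    [1,-0.006,0.006,-0.05,0],
    [1,-0.006,0.006,-0.05,0],
    [1,-0.006,0.005,-0.05,0],
    [1,0,0,-0.03,0],
    [1,0,0,0,0],
  ],
)

```text
t: 4.15
tool_pos: [0.5309, 0.2762, 0.1545]
tool_rot: [-0.725, 3.044, 0.007]
contact_force: [0.3, -0.6, 0.7]
opening: 0.0857
```

```bash
python3 - <<'E'
from station import ctrl
from h import *
o=ctrl.get_obs();w=ctrl.get_image("wrist");cv2.imwrite("pics/w2.png",w["color"][:,:,::-1])
print(o["t"],o["q"].round(3),o["tool_pos"].round(4))
E
```

```text
4.15 [ 0.354  0.041  1.756  0.003  1.332 -1.685] [0.5309 0.2762 0.1545]
```

View pics/w2.png

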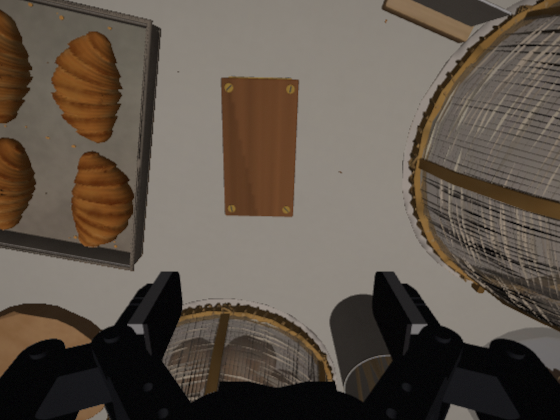

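```bash
cat > box.py <<'E'
from station import ctrl
from h import *
import sys
o=ctrl.get_obs();w=wristim(ctrl.get_image("wrist"),o)
us=eval(sys.argv[1])
P=np.array([onz(w,u,.03) for u in us])
sl=(P[0]+P[1])/2;pl=(P[2]+P[3])/2;ax=pl-sl
print(sl,pl,np.linalg.norm(ax),np.degrees(np.arctan2(ax[1],ax[0])),np.linalg.norm(P[1]-P[0]),np.linalg.norm(P[3]-P[2]))
g=pl-ax/np.linalg.norm(ax)*.014
print("grasp",g, "centre",P.mean(0),"shift",g-o["tool_pos"])
R=Ro.from_rotvec(o["tool_rot"]).as_matrix();print(o["tool_pos"],R.round(4).tolist(),np.degrees(np.arctan2(R[1,1],R[0,1])))
E
python3 box.py "[(221.5,78),(298,79),(292.5,216),(224.5,216)]"
```

```text
[0.45752109 0.22421817 0.03      ] [0.5569939  0.27107031 0.03      ] 0.10995436614509574 25.220644339137795 0.05684213119553694 0.05805106566665425
grasp [0.54432847 0.26510484 0.03      ] centre [0.50725749 0.24764424 0.03      ] shift [ 0.01228353 -0.01150488 -0.1264717 ]
[0.53204494 0.27660972 0.1564717 ] [[-0.8927, -0.4505, 0.0135], [-0.4505, 0.8928, 0.0086], [-0.016, 0.0016, -0.9999]] 116.77830347657425
```

Request:
step_arm(
  moves=[
    [1,0.006,-0.006,-0.05,-1.5],
    [1,0.006,-0.005,-0.05,0],
    [1,0,0,-0.03,0],
    [1,0,0,0,0],
  ],
)

```text
t: 4.75
tool_pos: [0.5539, 0.2698, 0.0392]
tool_rot: [-0.679, 3.025, 0.012]
contact_force: [-0.5, 0.5, -0.2]
opening: 0.0855
```

```bash
python3 - <<'E'
from station import ctrl
from h import *
o=ctrl.get_obs();w=ctrl.get_image("wrist");cv2.imwrite("pics/w3.png",w["color"][:,:,::-1])
print(o["t"],o["q"].round(3),o["tool_pos"].round(4),o["dq"].round(3))
E
```

```text
4.75 [ 0.331  0.196  1.798  0.004  1.105 -1.683] [0.5539 0.2698 0.0392] [ 0.    -0.035 -0.054  0.    -0.006 -0.   ]
```

View pics/w3.png

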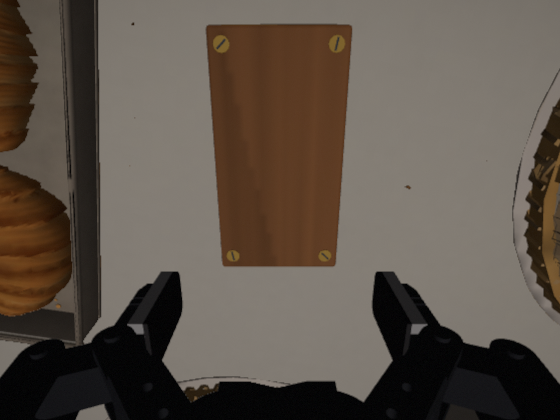

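```bash
python3 box.py "[(207,25),(352,25),(336,266),(224,267)]"
```

```text
[0.45773154 0.22437248 0.03      ] [0.5571733  0.27200456 0.03      ] 0.11026094960716307 25.59417687431702 0.05713350246293481 0.057595732045380335
grasp [0.54454703 0.26595664 0.03      ] centre [0.50745242 0.24818852 0.03      ] shift [-0.01089663 -0.00434156 -0.01129931]
[0.55544366 0.2702982  0.04129931] [[-0.903, -0.4276, 0.0425], [-0.4272, 0.904, 0.0182], [-0.0462, -0.0018, -0.9989]] 115.31335432790215
```

Request:
step_arm(
  moves=[
    [1,-0.011,-0.0045,-0.02,0],
    [1,0,0,0,0],
    [1,0,0,-0.016,0],
    [1,0,0,0,0],
  ],
)

```text
t: 5.35
tool_pos: [0.5526, 0.2691, 0.0163]
tool_rot: [-0.675, 3.001, 0.016]
contact_force: [-0.5, 0.3, -0.6]
opening: 0.0853
```

```bash
python3 - <<'E'
from station import ctrl
from h import *
o=ctrl.get_obs();w=ctrl.get_image("wrist");cv2.imwrite("pics/w4.png",w["color"][:,:,::-1])
R=Ro.from_rotvec(o["tool_rot"]).as_matrix()
print(o["t"],o["q"].round(3),o["tool_pos"].round(4),R.round(3).tolist())
E
```

```text
5.35 [ 0.331  0.212  1.825  0.004  1.039 -1.685] [0.5526 0.2691 0.0163] [[-0.902, -0.428, 0.061], [-0.427, 0.904, 0.025], [-0.066, -0.004, -0.998]]
```

View pics/w4.png

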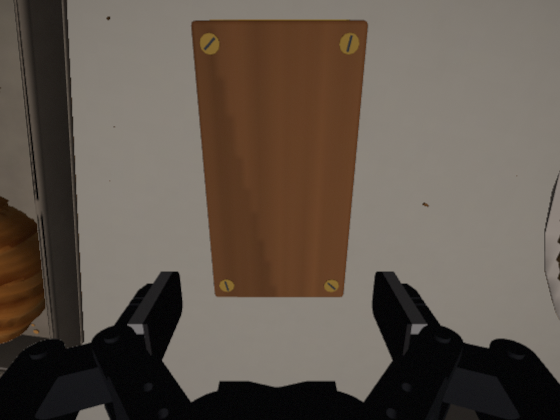

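Request:
step_arm(
  moves=[
    [1,-0.01,-0.004,0,0],
    [1,-0.003,-0.001,-0.012,0],
    [1,0,0,0,0],
  ],
)

```text
t: 5.78
tool_pos: [0.5404, 0.2643, 0.0056]
tool_rot: [-0.674, 2.998, 0.017]
contact_force: [-0.6, -0.4, -0.1]
opening: 0.0854
```

```bash
cat > st.py <<'E'
from station import ctrl
from h import *
o=ctrl.get_obs()
R=Ro.from_rotvec(o["tool_rot"]).as_matrix()
print(o["t"],o["q"].round(3),o["tool_pos"].round(4),"z",R[:,2].round(3),"jaw",np.degrees(np.arctan2(R[1,1],R[0,1])).round(2),"grasp",(o["tool_pos"]-.019*R[:,2]).round(4),"open",o["opening"].round(4),"F",o["contact_force"].round(2),"M",o["wrist_torque"].round(2))
E
python3 st.py
```

```text
Traceback (most recent call last):
  File "st.py", line 5, in <module>
    print(o["t"],o["q"].round(3),o["tool_pos"].round(4),"z",R[:,2].round(3),"jaw",np.degrees(np.arctan2(R[1,1],R[0,1])).round(2),"grasp",(o["tool_pos"]-.019*R[:,2]).round(4),"open",o["opening"].round(4),"F",o["contact_force"].round(2),"M",o["wrist_torque"].round(2))
                                                                                                                                                                                     ^^^^^^^^^^^^^^^^^^
AttributeError: 'float' object has no attribute 'round'
```

Request:
step_arm(
  moves=[
    [1,0.005,0.002,-0.002,0],
    [1,0,0,0,0],
    [0,0,0,0,0],
    [0,0,0,0,0],
    [0,0,0,0,0],
    [0,0,0,0,0],
    [0,0,0,0,0],
  ],
  newtons=20,
)

```text
t: 6.65
tool_pos: [0.5463, 0.2667, 0.0036]
tool_rot: [-0.674, 2.997, 0.017]
contact_force: [-0.7, -0.1, -0.9]
opening: 0.0574
```

```bash
sed -i 's/o\["opening"\].round(4)/round(o["opening"],4)/; s/round(o\["opening"\],4)/round(float(o["opening"]),4)/' st.py; python3 st.py;  python3 - <<'E'
from station import ctrl
from h import *
w=ctrl.get_image("wrist");cv2.imwrite("pics/w5.png",w["color"][:,:,::-1])
E
```

```text
6.65 [ 0.33   0.215  1.847  0.004  1.009 -1.685] [0.5463 0.2667 0.0036] z [ 0.065  0.026 -0.998] jaw 115.33 grasp [0.545  0.2662 0.0226] open 0.0574 F [-0.74 -0.07 -0.9 ] M [ 0.08 -0.03 -0.01]
```

View pics/w5.png

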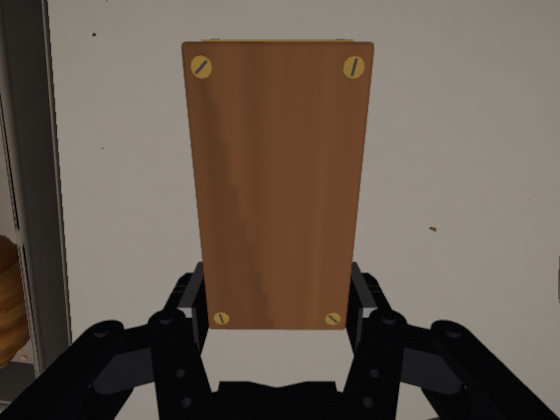

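Request:
step_arm(
  moves=[
    [0,0,0,0.03,0],
    [0,0,0,0.04,0],
    [0,0,0,0.04,0],
    [0,0,0,0,0],
  ],
)

```text
t: 7.2
tool_pos: [0.543, 0.2655, 0.1128]
tool_rot: [-0.675, 3.004, 0.016]
contact_force: [0.0, -0.4, -2.2]
opening: 0.0578
```

```bash
python3 st.py;  python3 - <<'E'
from station import ctrl
from h import *
w=ctrl.get_image("wrist");cv2.imwrite("pics/w6.png",w["color"][:,:,::-1])
E
```

```text
7.2 [ 0.33   0.065  1.806  0.004  1.207 -1.684] [0.543  0.2655 0.1128] z [ 0.059  0.024 -0.998] jaw 115.34 grasp [0.5419 0.265  0.1318] open 0.0578 F [ 0.03 -0.38 -2.15] M [ 0.04 -0.04  0.03]
```

View pics/w6.png

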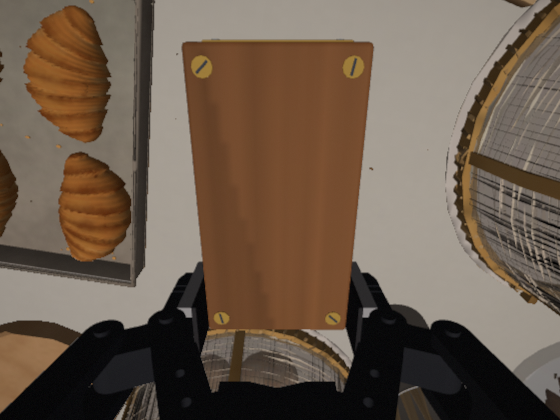

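```bash
python3 - <<'E'
from station import ctrl
from h import *
from scipy.optimize import least_squares
s=ctrl.get_image("scene");d=ctrl.get_image("side")
# fresh larger crops of the tray
cv2.imwrite("pics/tr_s.png",cv2.resize(s["color"][270:340,280:360,::-1],None,fx=8,fy=8,interpolation=cv2.INTER_CUBIC))
cv2.imwrite("pics/tr_d.png",cv2.resize(d["color"][278:352,330:410,::-1],None,fx=8,fy=8,interpolation=cv2.INTER_CUBIC))
T=[(332,482),(473,552),(588,425),(452,362)];TD=[(440,485),(604,540),(647,372),(505,333)]
L=[(-75,-0),]
C=np.array([[-75,56],[-75,-56],[75,-56],[75,56]])/1000
S=[(220+a/4.6,205+b/4.6) for a,b in T];D=[(235+a/4,205+b/4) for a,b in TD]
def pts(p):
    c,n=np.cos(p[2]),np.sin(p[2]);return [(p[0]+c*x-n*y,p[1]+n*x+c*y,.024) for x,y in C]
def f(p):
    r=[]
    for X,a,b in zip(pts(p),S,D): r+=list(proj(s,X)-a)+list(proj(d,X)-b)
    return r
r=least_squares(f,[.54,-.226,.48]);print(r.x,np.degrees(r.x[2]),np.round(r.fun,1))
E
```

```text
[ 0.54238036 -0.22499274  0.49423103] 28.317351931262376 [-1.1 -0.6 -0.2 -0.6  0.3 -0.3  1.1  0.1  0.6 -0.7  1.6  1.9 -0.7 -0.7
 -1.6 -0.4]
```

View pics/tr_s.png

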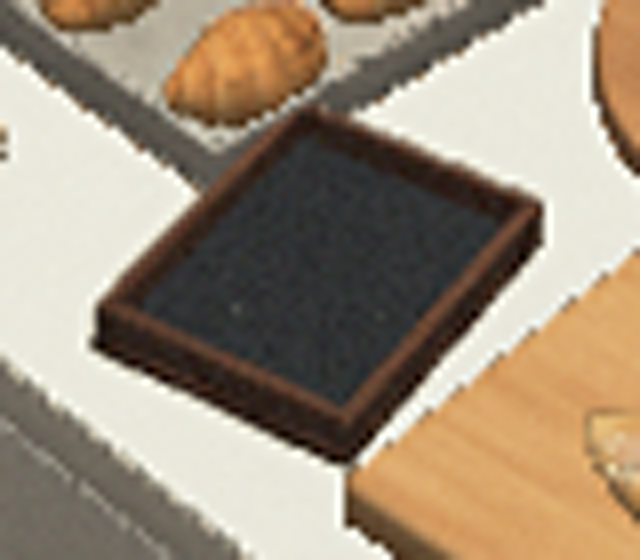

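View pics/tr_d.png

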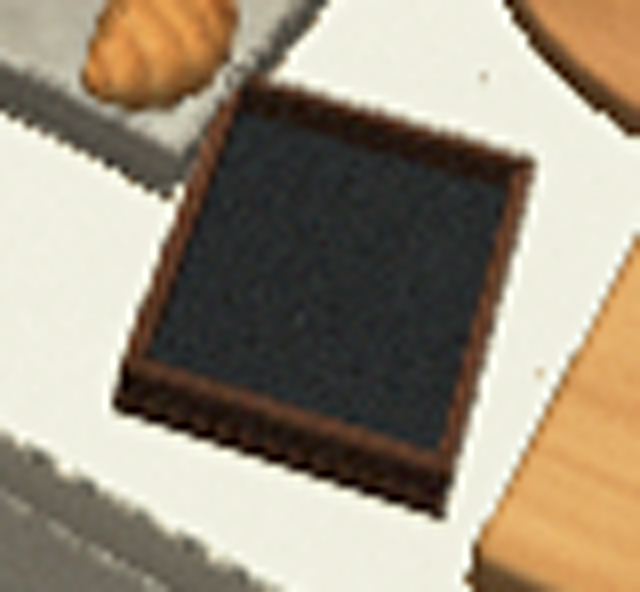

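```bash
python3 - <<'E'
from station import ctrl
from h import *
from scipy.optimize import least_squares
s=ctrl.get_image("scene");d=ctrl.get_image("side")
C=np.array([[-75,56],[-75,-56],[75,-56],[75,56]])/1000
S=np.array([(292.5,308.5),(323.1,322.5),(347.9,296),(318.5,283.5)])-.5;D=np.array([(345.9,324.5),(386.2,337),(396.6,298),(361.3,288)])-.5
def pts(p):
    c,n=np.cos(p[2]),np.sin(p[2]);return [(p[0]+c*x-n*y,p[1]+n*x+c*y,.024) for x,y in C]
def f(p):
    r=[]
    for X,a,b in zip(pts(p),S,D): r+=list(proj(s,X)-a)+list(proj(d,X)-b)
    return r
r=least_squares(f,[.54,-.226,.48]);p=r.x;print(p,np.degrees(p[2]),np.round(r.fun,1))
c,n=np.cos(p[2]),np.sin(p[2])
C0=p[:2]-.068*np.array([c,n]);print("near inner wall mid",C0,"TCP when slot touches", C0+.097*np.array([c,n]))
E
```

```text
[ 0.54620636 -0.21921091  0.49657246] 28.451505973864606 [-0.7 -0.3 -1.1 -0.4  0.7  1.1  0.7  1.4  1.1 -0.3  1.5  0.5 -0.4 -1.4
 -1.8 -1.4]
near inner wall mid [ 0.48641935 -0.25160711] TCP when slot touches [ 0.57170375 -0.20539488]
```

Request:
step_arm(
  moves=[
    [0,0,-0.03,0.03,0],
    [0,0.003,-0.048,0.01,0.5],
    [0,0.003,-0.048,0.004,0.5],
    [0,0.003,-0.048,0,0.5],
    [0,0.003,-0.048,0,0.5],
    [0,0.003,-0.048,0,0.5],
    [0,0.003,-0.048,0,0.5],
    [0,0.003,-0.048,0,0],
    [0,0.003,-0.048,0,0],
    [0,0.003,-0.04,0,0],
    [0,0,0,0,0],
    [0,0,0,0,0],
  ],
  newtons=40,
)

```text
t: 8.95
tool_pos: [0.5538, -0.202, 0.1277]
tool_rot: [-0.768, 3.025, 0.038]
contact_force: [0.1, 0.6, -2.6]
opening: 0.0572
```

```bash
python3 st.py;  python3 - <<'E'
from station import ctrl
from h import *
w=ctrl.get_image("wrist");cv2.imwrite("pics/w7.png",w["color"][:,:,::-1])
E
```

```text
8.95 [-0.491  0.053  1.791  0.033  1.299 -2.568] [ 0.5538 -0.202   0.1277] z [ 0.014  0.028 -0.999] jaw 118.51 grasp [ 0.5536 -0.2026  0.1467] open 0.0572 F [ 0.13  0.55 -2.62] M [ 0.   -0.06 -0.02]
```

View pics/w7.png

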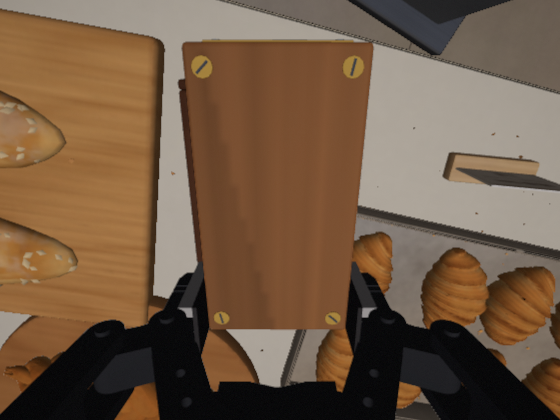

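```bash
python3 - <<'E'
from station import ctrl
from h import *
o=ctrl.get_obs();im=ctrl.get_image("wrist");w=wristim(im,o)
cv2.imwrite("pics/w7c.png",cv2.resize(im["color"][60:340,150:400,::-1],None,fx=3,fy=2.1)[:,:])
for u in [(180,80),(186,110),(193,180),(200,262)]: print(u,onz(w,u,.024),onz(w,u,0))
for p in [(0.54620636,-0.21921091,0.49657246),(.54238,-.22499,.494)]:
    c,n=np.cos(p[2]),np.sin(p[2])
    for x,y in [(-.075,.056),(-.075,-.056),(.075,-.056),(.075,.056)]: 
        X=(p[0]+c*x-n*y,p[1]+n*x+c*y,.024);print(np.round(X,3),proj(w,X).round(0))
E
```

```text
(180, 80) [ 0.5072928 -0.3003133  0.024    ] [ 0.5101664  -0.30558693  0.        ]
(186, 110) [ 0.52342899 -0.28903192  0.024     ] [ 0.52789223 -0.29319418  0.        ]
(193, 180) [ 0.56761209 -0.26445963  0.024     ] [ 0.57642797 -0.26620118  0.        ]
(200, 262) [ 0.62909256 -0.23138826  0.024     ] [ 0.64396513 -0.22987181  0.        ]
[ 0.454 -0.206  0.024] [341.  77.]
[ 0.507 -0.304  0.024] [175.  77.]
[ 0.639 -0.233  0.024] [194. 270.]
[ 0.585 -0.134  0.024] [329. 269.]
[ 0.45  -0.211  0.024] [337.  67.]
[ 0.503 -0.31   0.024] [169.  67.]
[ 0.635 -0.239  0.024] [189. 264.]
[ 0.582 -0.14   0.024] [325. 263.]
```

View pics/w7c.png

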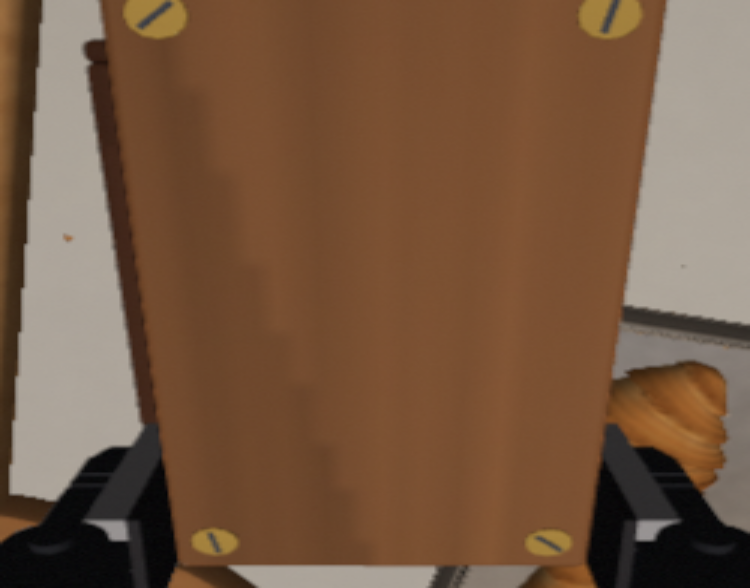

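Request:
step_arm(
  moves=[
    [0,0.013,0.002,0,0],
    [0,0.013,0.002,-0.03,0],
    [0,0,0,-0.03,0],
    [0,0,0,-0.01,0],
    [0,0,0,0,0],
  ],
  newtons=40,
)

```text
t: 9.68
tool_pos: [0.5853, -0.1931, 0.0586]
tool_rot: [-0.778, 3.017, 0.033]
contact_force: [-0.4, -0.7, -2.4]
opening: 0.0571
```

```bash
python3 st.py;  python3 - <<'E'
from station import ctrl
from h import *
o=ctrl.get_obs()
R=Ro.from_rotvec(o["tool_rot"]).as_matrix();g=o["tool_pos"]-.019*R[:,2]
c,n=np.cos(.497),np.sin(.497);d=g[:2]-[.546,-.217];print("tray frame grasp",d@[c,n],d@[-n,c])
w=ctrl.get_image("wrist");cv2.imwrite("pics/w8.png",w["color"][:,:,::-1])
for N in("scene","side"):
    w=ctrl.get_image(N);x=(280,230) if N=="scene" else (320,240)
    cv2.imwrite(f"pics/{N}8.png",cv2.resize(w["color"][x[1]:x[1]+115,x[0]:x[0]+115,::-1],None,fx=5,fy=5,interpolation=cv2.INTER_CUBIC))
E
```

```text
9.675 [-0.454  0.189  1.768  0.036  1.178 -2.544] [ 0.5853 -0.1931  0.0586] z [ 0.02   0.027 -0.999] jaw 118.93 grasp [ 0.585  -0.1936  0.0776] open 0.0571 F [-0.41 -0.75 -2.4 ] M [ 0.03 -0.   -0.02]
tray frame grasp 0.045395525159791575 0.0019664830463342335
```

View pics/side8.png

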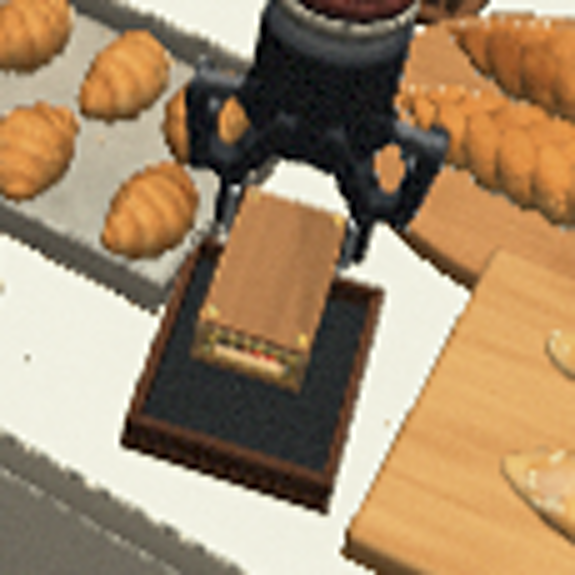

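View pics/w8.png

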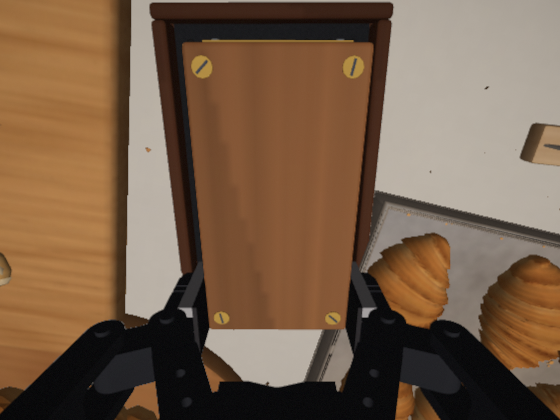

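Request:
step_arm(
  moves=[
    [0,-0.001,-0.005,-0.02,0],
    [0,-0.002,-0.001,-0.012,0],
    [0,0,0,0,0],
    [0,0,0,-0.006,0],
    [0,0,0,0,0],
  ],
  newtons=40,
)

```text
t: 10.45
tool_pos: [0.5834, -0.2013, 0.0213]
tool_rot: [-0.775, 3.013, 0.027]
contact_force: [-0.5, 0.0, -1.3]
opening: 0.0573
```

```bash
cat >> st.py <<'E'
g=o["tool_pos"]-.019*R[:,2]
c,n=np.cos(.497),np.sin(.497);d=g[:2]-[.546,-.217];print("tray frame grasp",d@[c,n],d@[-n,c],"F along",o["contact_force"][:2]@[c,n])
E
cat > pic.py <<'E'
import sys
from station import ctrl
from h import *
k=sys.argv[1]
w=ctrl.get_image("wrist");a=w["color"]
w=ctrl.get_image("side");x=(310,220) if len(sys.argv)<4 else (int(sys.argv[2]),int(sys.argv[3]))
b=cv2.resize(w["color"][x[1]:x[1]+140,x[0]:x[0]+130],(390,420),interpolation=cv2.INTER_CUBIC)
cv2.imwrite(f"pics/{k}.png",cv2.resize(np.hstack([a,b]),None,fx=.84,fy=.84)[:,:,::-1])
E
python3 st.py; python3 pic.py p9
```

```text
10.45 [-0.468  0.239  1.782  0.037  1.109 -2.558] [ 0.5834 -0.2013  0.0213] z [ 0.025  0.024 -0.999] jaw 118.84 grasp [ 0.5829 -0.2018  0.0403] open 0.0573 F [-0.51  0.01 -1.3 ] M [ 0.08 -0.03 -0.  ]
tray frame grasp 0.039695142612067844 -0.004217389865385454 F along -0.4434582679405059
```

View pics/p9.png

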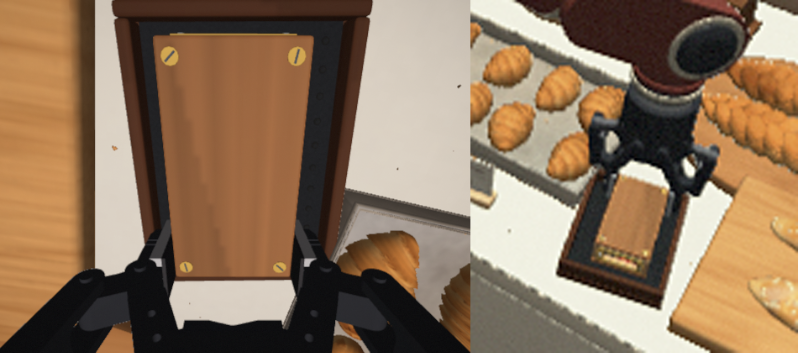

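Request:
step_arm(
  moves=[
    [0,-0.005,0.002,-0.002,0],
    [0,-0.004,-0.002,0,0],
    [0,0,0,0,0],
  ],
  newtons=30,
)

```text
t: 10.92
tool_pos: [0.575, -0.2017, 0.021]
tool_rot: [-0.775, 3.011, 0.024]
contact_force: [-0.1, -0.4, -2.8]
opening: 0.0571
```

```bash
python3 st.py; python3 pic.py p10
```

```text
10.925 [-0.475  0.221  1.804  0.037  1.103 -2.566] [ 0.575  -0.2017  0.021 ] z [ 0.028  0.023 -0.999] jaw 118.87 grasp [ 0.5744 -0.2021  0.04  ] open 0.0571 F [-0.11 -0.42 -2.77] M [-0.   -0.06  0.  ]
tray frame grasp 0.03208390526877899 -0.000502466252149163 F along -0.2969485501889794
```

View pics/p10.png

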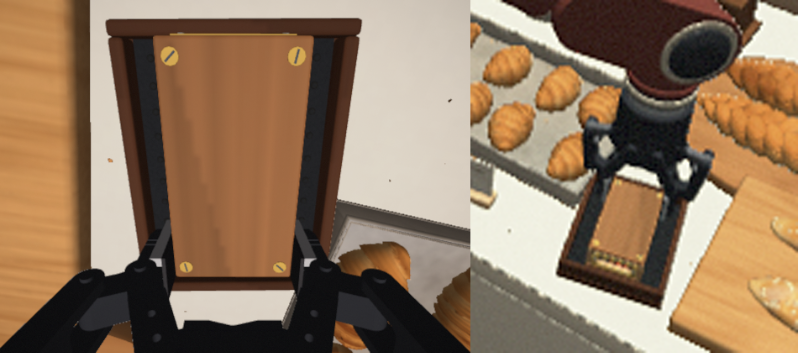

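Request:
step_arm(
  moves=[
    [0,0,0,-0.006,0],
    [0,0,0,0,0],
    [0,-0.005,-0.003,0,0],
    [0,-0.003,-0.0015,0,0],
  ],
  newtons=30,
)

```text
t: 11.52
tool_pos: [0.5743, -0.2028, 0.0173]
tool_rot: [-0.766, 2.993, 0.027]
contact_force: [7.0, 6.2, -4.3]
opening: 0.057
```

```bash
python3 st.py; python3 pic.py p11
```

```text
11.525 [-0.484  0.218  1.815  0.054  1.082 -2.58 ] [ 0.5743 -0.2028  0.0173] z [ 0.045  0.03  -0.999] jaw 118.73 grasp [ 0.5734 -0.2034  0.0363] open 0.057 F [ 7.05  6.19 -4.31] M [ 1.12 -1.43  0.11]
tray frame grasp 0.030594274845378844 -0.0011153811150452458 F along 9.144890424017236
```

View pics/p11.png

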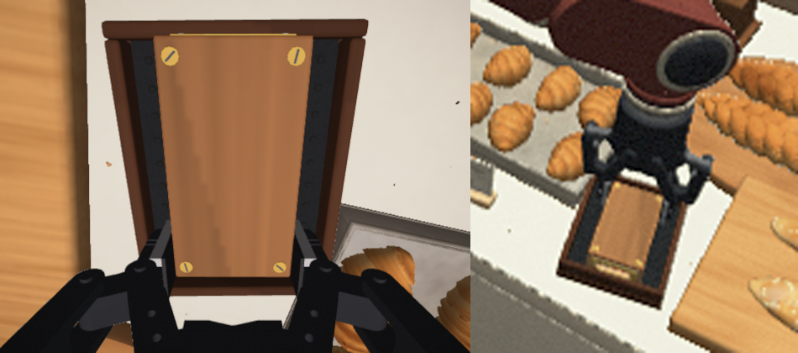

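Request:
step_arm(
  moves=[
    [0,-0.006,-0.003,0.004,0],
    [0,-0.007,-0.004,0.009,0],
    [0,-0.007,-0.004,0.01,0],
  ],
  newtons=20,
)

```text
t: 12.0
tool_pos: [0.564, -0.2084, 0.0443]
tool_rot: [-0.758, 2.969, 0.031]
contact_force: [4.9, 2.6, -4.7]
opening: 0.0572
```

```bash
python3 st.py; python3 pic.py p12
```

```text
12.0 [-0.509  0.153  1.839  0.076  1.109 -2.613] [ 0.564  -0.2084  0.0443] z [ 0.069  0.039 -0.997] jaw 118.65 grasp [ 0.5627 -0.2091  0.0632] open 0.0572 F [ 4.87  2.6  -4.68] M [ 0.78 -0.95  0.05]
tray frame grasp 0.018406491637014903 -0.0010108757727103513 F along 5.516351483688633
```

View pics/p12.png

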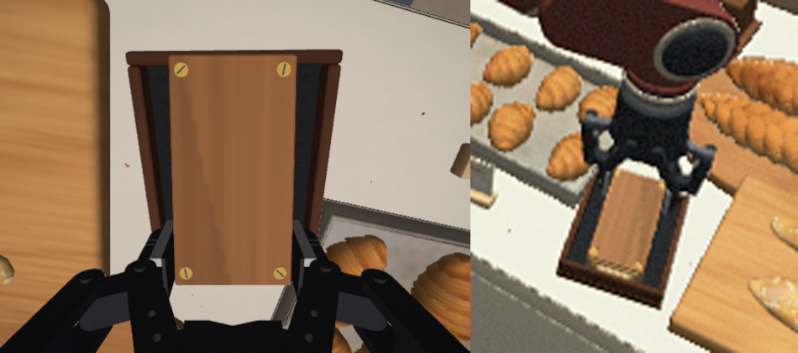

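Request:
step_arm(
  moves=[
    [0,-0.008,-0.0045,0.008,0],
    [0,-0.009,-0.005,0.008,0],
    [0,-0.009,-0.005,0.007,0],
  ],
  newtons=20,
)

```text
t: 12.48
tool_pos: [0.5447, -0.2209, 0.072]
tool_rot: [-0.751, 2.952, 0.03]
contact_force: [6.1, 5.2, -1.3]
opening: 0.0569
```

```bash
python3 st.py; python3 pic.py p13
```

```text
12.475 [-0.551  0.078  1.869  0.09   1.144 -2.656] [ 0.5447 -0.2209  0.072 ] z [ 0.087  0.043 -0.995] jaw 118.55 grasp [ 0.5431 -0.2217  0.0909] open 0.0569 F [ 6.11  5.19 -1.28] M [ 0.71 -1.31  0.07]
tray frame grasp -0.004851653166762477 -0.0027598712844198285 F along 7.850650857956758
```

View pics/p13.png

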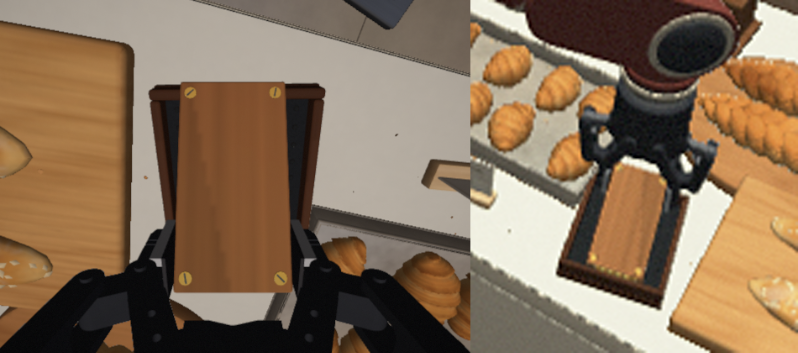

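Request:
step_arm(
  moves=[
    [0,-0.009,-0.005,0.005,0],
    [0,-0.009,-0.005,0.005,0],
    [0,-0.009,-0.005,0.004,0],
  ],
  newtons=20,
)

```text
t: 12.95
tool_pos: [0.5206, -0.2358, 0.0887]
tool_rot: [-0.75, 2.946, 0.027]
contact_force: [-0.2, 0.5, -2.6]
opening: 0.057
```

```bash
python3 st.py; python3 pic.py p14
```

```text
12.95 [-0.599  0.016  1.902  0.096  1.171 -2.704] [ 0.5206 -0.2358  0.0887] z [ 0.094  0.043 -0.995] jaw 118.53 grasp [ 0.5188 -0.2367  0.1076] open 0.057 F [-0.2   0.46 -2.56] M [-0.03  0.01  0.06]
tray frame grasp -0.03331139046632355 -0.004290081467556014 F along 0.04573709094707725
```

View pics/p14.png

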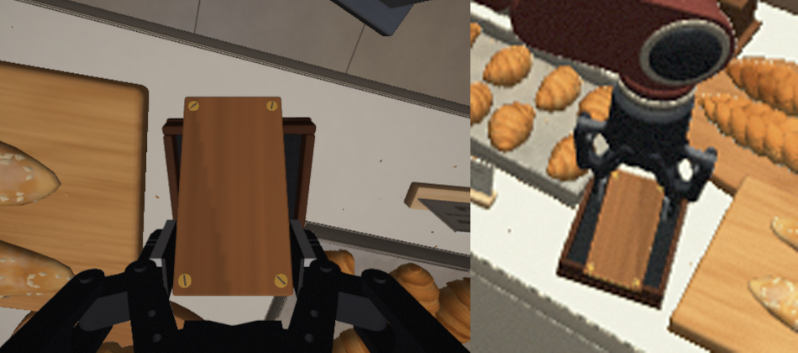

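```bash
cat > pnp.py <<'E'
from station import ctrl
from h import *
import sys
us=np.array(eval(sys.argv[1]),float)/float(sys.argv[2])
o=ctrl.get_obs();im=ctrl.get_image("wrist");w=wristim(im,o)
# order: slot-left(img), slot-right, plain-right, plain-left ; box y: img right = ?
obj=np.array([[-.055,-.029,.03],[-.055,.029,.03],[.055,.029,.03],[.055,-.029,.03]])
ok,rv,tv=cv2.solvePnP(obj,us,np.array(im["camera_matrix"]),None,flags=cv2.SOLVEPNP_ITERATIVE)
Rb=w["R"].T@cv2.Rodrigues(rv)[0];tb=w["R"].T@(tv[:,0]-w["t"])
print("tilt down deg",np.degrees(np.arcsin(Rb[2,0])),"yaw",np.degrees(np.arctan2(Rb[1,0],Rb[0,0])),"zaxis",Rb[:,2].round(2))
f=lambda p:(Rb@np.array(p)+tb)
sl=f([-.055,0,.0145]);c=f([0,0,.015])
print("slot",sl.round(3),"centre",c.round(3),"low edge",f([-.055,0,0]).round(3),"plain low",f([.055,0,0]).round(3),"origin",tb.round(4))
cc,n=np.cos(.497),np.sin(.497);d=sl[:2]-[.546,-.217];print("slot in tray",d@[cc,n],d@[-n,cc])
pj=[cv2.projectPoints(obj,rv,tv,np.array(im["camera_matrix"]),None)[0][:,0]-us];print("res",np.abs(pj).max())
g=o["tool_pos"]-.019*Ro.from_rotvec(o["tool_rot"]).as_matrix()[:,2];print("grasp in box",Rb.T@(g-tb))
E
python3 pnp.py "[(184,97),(282,97),(290,295),(173,296)]" .84
```

```text
tilt down deg 39.77408089016709 yaw 28.474360558424973 zaxis [-0.57 -0.3   0.77]
slot [ 0.469 -0.265  0.037] centre [ 0.506 -0.245  0.073] low edge [ 0.477 -0.261  0.026] plain low [ 0.552 -0.22   0.097] origin [ 0.5145 -0.2406  0.0614]
slot in tray -0.09049155157075511 -0.005606783811635641
res 1.00449710672126
grasp in box [0.03340855 0.00101607 0.0322462 ]
```

Request:
step_arm(
  moves=[
    [0,0.018,0.011,0.003,0],
    [0,0,0,0,0],
    [0,0,0,-0.014,0],
    [0,0,0,0,0],
    [0,-0.004,-0.002,-0.004,0],
  ],
  newtons=30,
)

```text
t: 13.72
tool_pos: [0.5385, -0.2246, 0.0737]
tool_rot: [-0.744, 2.94, 0.032]
contact_force: [7.3, 12.7, 21.6]
opening: 0.0571
```

```bash
python3 st.py; python3 pic.py p15
```

```text
13.725 [-0.568  0.06   1.885  0.103  1.139 -2.675] [ 0.5385 -0.2246  0.0737] z [ 0.1    0.047 -0.994] jaw 118.4 grasp [ 0.5366 -0.2255  0.0926] open 0.0571 F [ 7.34 12.65 21.63] M [ 2.36 -1.09 -0.16]
tray frame grasp -0.012289019760890653 -0.003014692296406478 F along 12.489094592971245
```

View pics/p15.png

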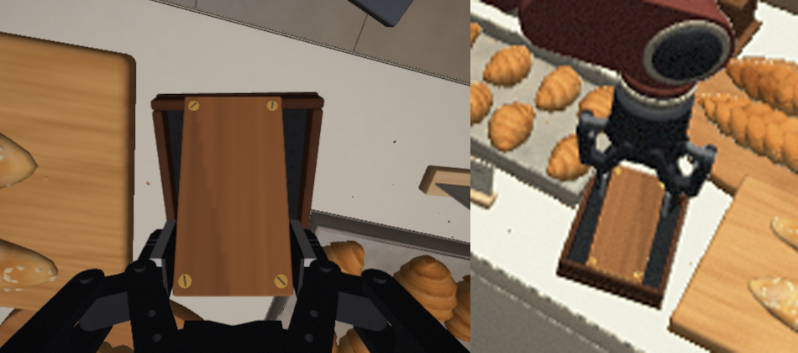

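Request:
step_arm(
  moves=[
    [0,-0.007,-0.004,0.004,0],
    [0,-0.008,-0.0045,0.003,0],
    [0,-0.008,-0.0045,0.002,0],
  ],
  newtons=20,
)

```text
t: 14.2
tool_pos: [0.5224, -0.2359, 0.0888]
tool_rot: [-0.737, 2.922, 0.03]
contact_force: [6.2, 4.5, 1.0]
opening: 0.0572
```

```bash
python3 st.py; python3 pic.py p16
```

```text
14.2 [-0.608  0.009  1.911  0.12   1.156 -2.718] [ 0.5224 -0.2359  0.0888] z [ 0.119  0.051 -0.992] jaw 118.28 grasp [ 0.5201 -0.2369  0.1076] open 0.0572 F [6.19 4.49 1.04] M [ 1.06 -1.25 -0.  ]
tray frame grasp -0.03223664782158166 -0.005117886313757643 F along 7.588125136229757
```

View pics/p16.png

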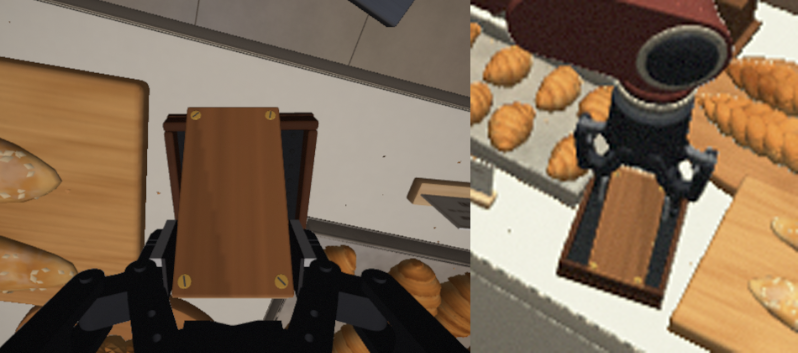

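```bash
python3 pnp.py "[(187,108),(279,108),(291,296),(172,297)]" .84
```

```text
tilt down deg 48.76984877310864 yaw 28.646293193949788 zaxis [-0.66 -0.35  0.66]
slot [ 0.481 -0.26   0.03 ] centre [ 0.512 -0.243  0.071] low edge [ 0.491 -0.255  0.02 ] plain low [ 0.554 -0.22   0.103] origin [ 0.5224 -0.2376  0.0614]
slot in tray -0.07774534258544381 -0.006824792703359217
res 1.0474005025801034
grasp in box [0.03350979 0.00108598 0.03242027]
```

Request:
step_arm(
  moves=[
    [0,0.001,0.001,-0.008,0],
    [0,-0.008,-0.0045,-0.002,0],
    [0,-0.009,-0.005,-0.001,0],
    [0,-0.009,-0.005,-0.001,0],
  ],
  newtons=20,
)

```text
t: 14.85
tool_pos: [0.5105, -0.2465, 0.0921]
tool_rot: [-0.722, 2.891, 0.031]
contact_force: [5.8, 4.2, 4.0]
opening: 0.0571
```

```bash
python3 st.py; python3 pic.py p17
```

```text
14.85 [-0.65  -0.022  1.938  0.153  1.145 -2.768] [ 0.5105 -0.2465  0.0921] z [ 0.151  0.059 -0.987] jaw 117.97 grasp [ 0.5077 -0.2476  0.1108] open 0.0571 F [5.83 4.18 3.97] M [ 1.22 -1.03  0.01]
tray frame grasp -0.048280334384390035 -0.00863173696815308 F along 7.120387190232828
```

View pics/p17.png

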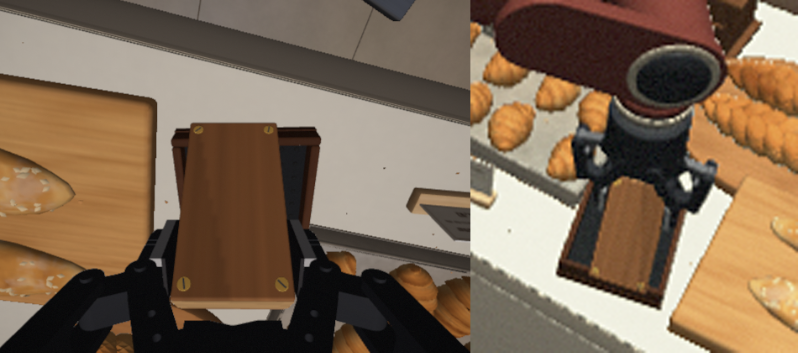

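```bash
python3 pnp.py "[(191,124),(276,124),(293,299),(173,300)]" .84
```

```text
tilt down deg 58.96498554983053 yaw 29.44019334026609 zaxis [-0.76 -0.4   0.52]
slot [ 0.484 -0.263  0.025] centre [ 0.508 -0.249  0.073] low edge [ 0.495 -0.257  0.018] plain low [ 0.544 -0.229  0.112] origin [ 0.5192 -0.2428  0.0649]
slot in tray -0.07662253329123718 -0.010227892237444186
res 0.6944286236249582
grasp in box [0.03271686 0.00049426 0.03492835]
```

Request:
step_arm(
  moves=[
    [0,0,0,0,0],
    [0,0.003,0.002,0.02,0],
    [0,0.01,0.006,0.025,0],
    [0,0.025,0.015,0,0],
    [0,0.025,0.015,0,0],
    [0,0.015,0.012,0,0],
    [0,0,0,0,0],
  ],
  newtons=110,
)

```text
t: 15.88
tool_pos: [0.5883, -0.1967, 0.1415]
tool_rot: [-0.721, 2.898, 0.028]
contact_force: [0.6, -0.4, -3.2]
opening: 0.0557
```

```bash
python3 st.py; python3 pic.py p18
```

```text
15.875 [-0.496  0.039  1.787  0.126  1.215 -2.593] [ 0.5883 -0.1967  0.1415] z [ 0.146  0.055 -0.988] jaw 117.85 grasp [ 0.5856 -0.1977  0.1602] open 0.0557 F [ 0.58 -0.41 -3.24] M [-0.03  0.14  0.07]
tray frame grasp 0.04396344754135411 -0.0019226391118724567 F along 0.3122320159021749
```

View pics/p18.png

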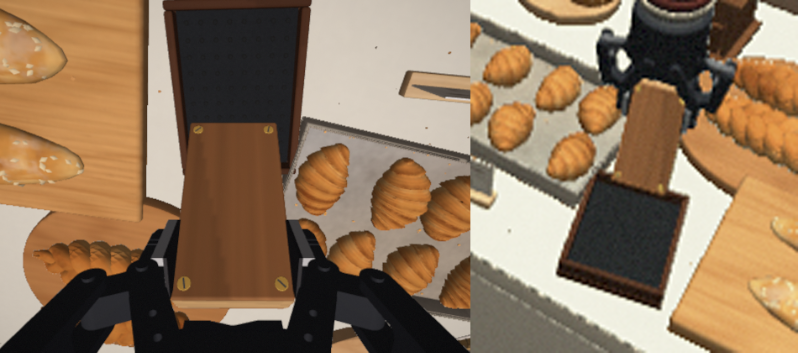

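Request:
step_arm(
  moves=[
    [0,-0.02,-0.01,0.013,0],
    [0,-0.02,-0.01,0.013,0],
    [0,0.02,0.01,-0.013,0],
    [0,0.02,0.01,-0.013,0],
    [0,-0.02,-0.01,0.013,0],
    [0,-0.02,-0.01,0.013,0],
    [0,0.02,0.01,-0.013,0],
    [0,0.02,0.01,-0.013,0],
    [0,0,0,0,0],
  ],
  newtons=110,
)

```text
t: 17.1
tool_pos: [0.5785, -0.2039, 0.1393]
tool_rot: [-0.706, 2.91, 0.027]
contact_force: [-0.3, -0.2, -2.9]
opening: 0.0561
```

```bash
python3 st.py; python3 pic.py p19
```

```text
17.1 [-0.512  0.029  1.8    0.121  1.219 -2.595] [ 0.5785 -0.2039  0.1393] z [ 0.138  0.052 -0.989] jaw 117.19 grasp [ 0.5758 -0.2048  0.1581] open 0.0561 F [-0.28 -0.19 -2.95] M [-0.07  0.15 -0.01]
tray frame grasp 0.032025110233577826 -0.0035463922391295263 F along -0.3379861934194226
```

View pics/p19.png

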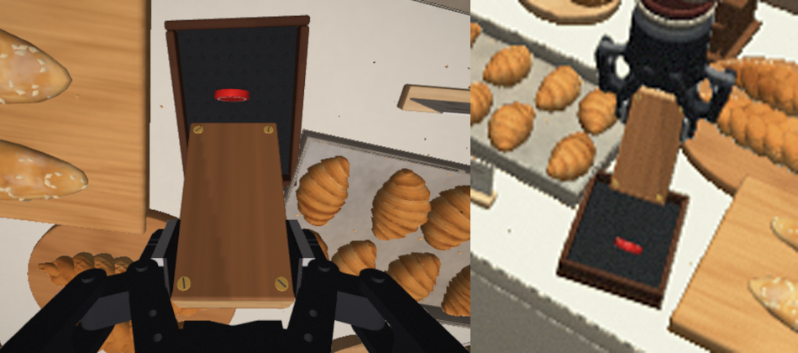

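Request:
step_arm(
  moves=[
    [0,-0.02,-0.01,0.013,0],
    [0,-0.02,-0.01,0.013,0],
    [0,0.022,0.012,-0.013,0],
    [0,0.022,0.012,-0.013,0],
    [0,-0.02,-0.01,0.013,0],
    [0,-0.02,-0.01,0.013,0],
    [0,0.022,0.012,-0.013,0],
    [0,0.022,0.012,-0.013,0],
    [0,0,0,0,0],
  ],
  newtons=110,
)

```text
t: 18.32
tool_pos: [0.5814, -0.2041, 0.1477]
tool_rot: [-0.692, 2.91, 0.011]
contact_force: [0.3, -0.1, -1.1]
opening: 0.0556
```

```bash
python3 st.py; python3 pic.py p20
```

```text
18.325 [-0.507  0.021  1.794  0.114  1.222 -2.578] [ 0.5814 -0.2041  0.1477] z [ 0.144  0.042 -0.989] jaw 116.65 grasp [ 0.5787 -0.2049  0.1665] open 0.0556 F [ 0.29 -0.09 -1.15] M [-0.01  0.11  0.  ]
tray frame grasp 0.03448613191930452 -0.004912471012049973 F along 0.21255999096127573
```

View pics/p20.png

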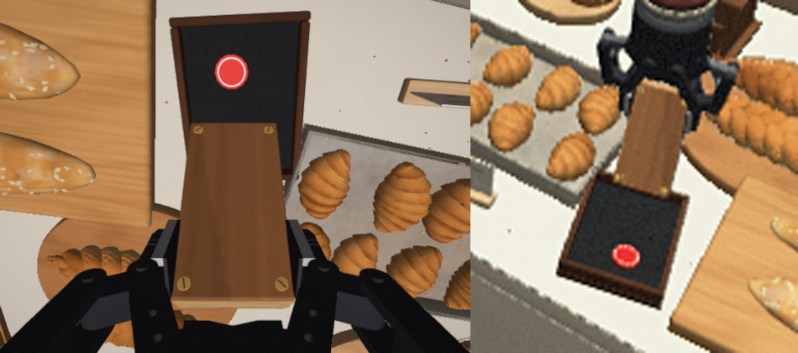

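Request:
step_arm(
  moves=[
    [0,-0.022,-0.011,0.014,0],
    [0,-0.022,-0.011,0.014,0],
    [0,0.023,0.013,-0.015,0],
    [0,0.023,0.013,-0.015,0],
    [0,-0.022,-0.011,0.014,0],
    [0,-0.022,-0.011,0.014,0],
    [0,0.023,0.013,-0.015,0],
    [0,0.023,0.013,-0.015,0],
    [0,-0.022,-0.011,0.014,0],
    [0,-0.022,-0.011,0.014,0],
    [0,0.023,0.013,-0.015,0],
    [0,0.023,0.013,-0.015,0],
    [0,0,0,0,0],
  ],
  newtons=110,
)

```text
t: 20.05
tool_pos: [0.5802, -0.2047, 0.1551]
tool_rot: [-0.671, 2.907, -0.015]
contact_force: [0.3, 0.3, -2.2]
opening: 0.0559
```

```bash
python3 st.py; python3 pic.py p21
```

```text
20.05 [-5.050e-01  2.000e-03  1.801e+00  1.040e-01  1.216e+00 -2.560e+00] [ 0.5802 -0.2047  0.1551] z [ 0.155  0.026 -0.988] jaw 115.82 grasp [ 0.5772 -0.2052  0.1739] open 0.0559 F [ 0.26  0.32 -2.25] M [-0.02  0.12 -0.03]
tray frame grasp 0.033066511216085524 -0.004556780960002566 F along 0.37992571345253184
```

View pics/p21.png

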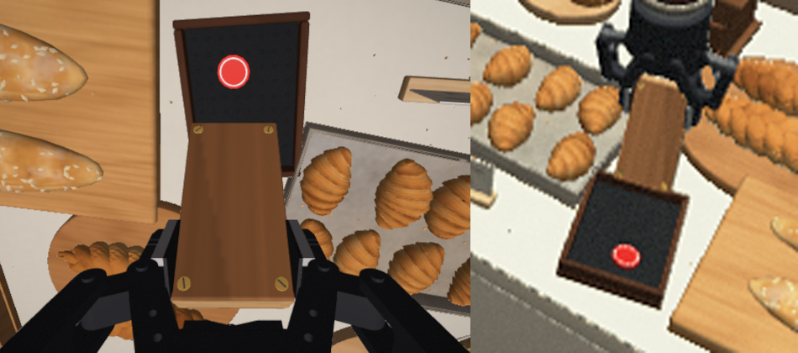

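Request:
step_arm(
  moves=[
    [0,0,0,0.06,0.8],
    [0,0,0,-0.06,0.8],
    [0,0,0,0.06,0.8],
    [0,0,0,-0.06,0],
    [0,0,0,-0.015,0],
    [0,-0.024,-0.013,0.015,0],
    [0,-0.024,-0.013,0.015,0],
    [0,0.025,0.014,-0.017,0],
    [0,0.025,0.014,-0.017,0],
    [0,-0.024,-0.013,0.015,0],
    [0,-0.024,-0.013,0.015,0],
    [0,0.025,0.014,-0.017,0],
    [0,0.025,0.014,-0.017,0],
    [0,-0.024,-0.013,0.015,0],
    [0,-0.024,-0.013,0.015,0],
    [0,0.025,0.014,-0.017,0],
    [0,0.025,0.014,-0.017,0],
    [0,0,0,0,0],
  ],
  newtons=110,
)

```text
t: 22.4
tool_pos: [0.585, -0.2143, 0.1593]
tool_rot: [-0.713, 2.891, -0.033]
contact_force: [-0.3, 0.2, -1.8]
opening: 0.0559
```

```bash
python3 st.py; python3 pic.py p22
```

```text
22.4 [-0.514  0.01   1.786  0.103  1.212 -2.598] [ 0.585  -0.2143  0.1593] z [ 0.164  0.018 -0.986] jaw 117.42 grasp [ 0.5819 -0.2146  0.178 ] open 0.0559 F [-0.25  0.17 -1.81] M [ 0.03  0.21 -0.02]
tray frame grasp 0.032686612686594736 -0.015055379935491804 F along -0.13906658378558134
```

View pics/p22.png

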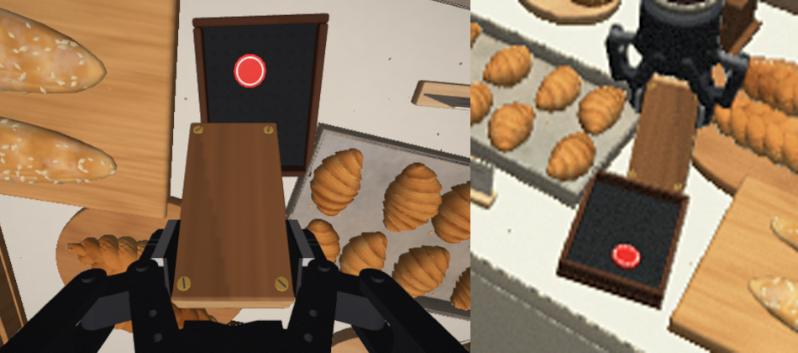

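Request:
step_arm(
  moves=[
    [0,-0.005,0.015,-0.02,0],
    [0,-0.03,0.001,0.015,0],
    [0,-0.016,-0.025,0.015,0],
    [0,0.031,-0.001,-0.016,0],
    [0,0.017,0.026,-0.016,0],
    [0,-0.03,0.001,0.015,0],
    [0,-0.016,-0.025,0.015,0],
    [0,0.031,-0.001,-0.016,0],
    [0,0.017,0.026,-0.016,0],
    [0,-0.03,0.001,0.015,0],
    [0,-0.016,-0.025,0.015,0],
    [0,0.031,-0.001,-0.016,0],
    [0,0.017,0.026,-0.016,0],
    [0,0,0,0,0],
  ],
  newtons=110,
)

```text
t: 24.25
tool_pos: [0.5858, -0.2134, 0.1574]
tool_rot: [-0.688, 2.874, -0.078]
contact_force: [-0.7, 0.6, -2.4]
opening: 0.0559
```

```bash
python3 st.py; python3 pic.py p23
```

```text
24.25 [-0.508 -0.01   1.811  0.094  1.169 -2.578] [ 0.5858 -0.2134  0.1574] z [ 0.192 -0.008 -0.981] jaw 116.48 grasp [ 0.5821 -0.2132  0.1761] open 0.0559 F [-0.7   0.58 -2.39] M [0.03 0.14 0.06]
tray frame grasp 0.03355318156468112 -0.013913989582624796 F along -0.3375150847838678
```

View pics/p23.png

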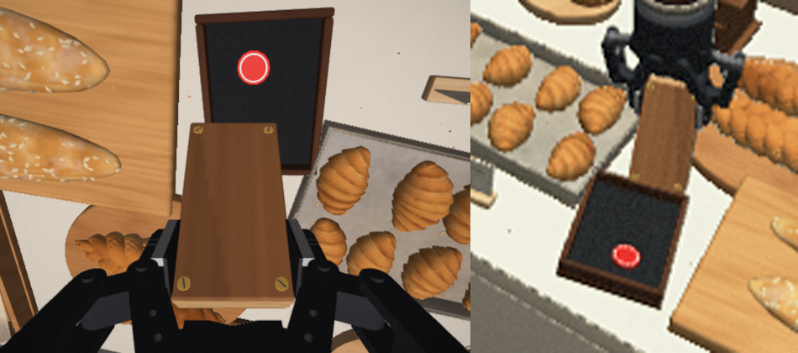

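```bash
python3 pnp.py "[(191,124),(276,124),(293,299),(173,300)]" .84; python3 - <<'E'
from station import ctrl
from h import *
o=ctrl.get_obs();w=wristim(ctrl.get_image("wrist"),o)
X=onz(w,(254/.84,67/.84),.015);cc,n=np.cos(.497),np.sin(.497);d=X[:2]-[.546,-.217];print("token",X,d@[cc,n],d@[-n,cc])
for u in [(199,22),(333,14),(203,24),(328,19)]:
    X=onz(w,(u[0]/.84,u[1]/.84),.024);d=X[:2]-[.546,-.217];print("corner",X,d@[cc,n],d@[-n,cc])
E
```

```text
tilt down deg 59.05909246224831 yaw 35.45042902354305 zaxis [-0.79 -0.35  0.51]
slot [ 0.562 -0.234  0.092] centre [ 0.585 -0.218  0.14 ] low edge [ 0.573 -0.229  0.085] plain low [ 0.62  -0.196  0.179] origin [ 0.5965 -0.2128  0.1319]
slot in tray 0.005861940639367455 -0.022785644948619104
res 0.6944286236249582
grasp in box [0.03275832 0.00046013 0.03497047]
token [ 0.52281966 -0.24110796  0.015     ] -0.031870357952307304 -0.010139139130587302
corner [ 0.51130434 -0.298567    0.024     ] -0.0693884507309046 -0.05515620242167707
corner [ 0.45871767 -0.20525323  0.024     ] -0.07112189102406473 0.05194100637103426
corner [ 0.51115591 -0.29498625  0.024     ] -0.06781165880431743 -0.05193789659801172
corner [ 0.46326627 -0.20666358  0.024     ] -0.06779603532071145 0.048532559146547874
```

Request:
step_arm(
  moves=[
    [0,0.005,0.012,-0.03,0],
    [0,0,0,-0.03,0],
    [0,0,0,-0.008,0],
    [0,0,0,0,0],
    [0,0.003,-0.006,0,0],
    [0,0.003,-0.006,0,0],
    [0,0.003,-0.006,0,0],
  ],
  newtons=110,
)

```text
t: 25.32
tool_pos: [0.6033, -0.2269, 0.0988]
tool_rot: [-0.678, 2.863, -0.096]
contact_force: [0.8, -0.6, -2.5]
opening: 0.0559
```

```bash
cat >> st.py <<'E'
print("lean along",R[:2,2]@[c,n],"lat",R[:2,2]@[-n,c],"jaw dz",R[2,1], "F lat",o["contact_force"][:2]@[-n,c])
E
python3 st.py; python3 pic.py p24;python3 pnp.py "[(191,124),(276,124),(293,299),(173,300)]" .84
```

```text
25.325 [-0.512  0.093  1.812  0.099  1.049 -2.59 ] [ 0.6033 -0.2269  0.0988] z [ 0.206 -0.018 -0.978] jaw 116.11 grasp [ 0.5994 -0.2265  0.1174] open 0.0559 F [ 0.83 -0.58 -2.46] M [ 0.03  0.22 -0.01]
tray frame grasp 0.042367819400916426 -0.033835107937219264 F along 0.4489468557813108
lean along 0.17230256921502782 lat -0.11381312862997955 jaw dz -0.10829618756315154 F lat -0.9077038903111012
tilt down deg 59.39012711974183 yaw 36.437559444976806 zaxis [-0.8  -0.34  0.5 ]
slot [ 0.58  -0.247  0.032] centre [ 0.602 -0.23   0.079] low edge [ 0.592 -0.242  0.024] plain low [ 0.637 -0.209  0.119] origin [ 0.6141 -0.2254  0.0718]
slot in tray 0.01566192888911846 -0.042504114434687094
res 0.6944286236249582
grasp in box [0.03276336 0.00045545 0.03497341]
```

View pics/p24.png

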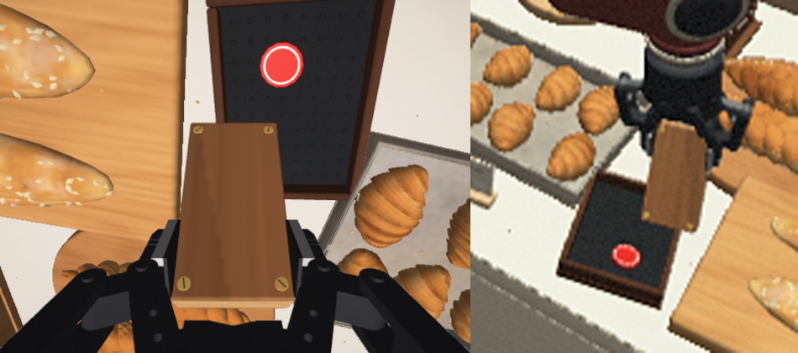

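Request:
step_arm(
  moves=[
    [0,-0.015,0.028,0.003,0],
    [0,0,0,0,0],
    [0,0,0,-0.014,0],
    [0,0,0,-0.002,0],
    [0,0.005,-0.009,0,0],
    [0,0.003,-0.006,0,0],
    [0,0.003,-0.006,0,0],
  ],
  newtons=110,
)

```text
t: 26.35
tool_pos: [0.5947, -0.2097, 0.0813]
tool_rot: [-0.672, 2.877, -0.045]
contact_force: [-9.7, 20.1, 10.4]
opening: 0.0559
```

```bash

python3 st.py; python3 pic.py p25;python3 pnp.py "[(191,124),(276,124),(293,299),(173,300)]" .84
```

```text
26.35 [-0.502  0.099  1.836  0.117  1.05  -2.583] [ 0.5947 -0.2097  0.0813] z [ 0.188  0.013 -0.982] jaw 115.95 grasp [ 0.5912 -0.21    0.1   ] open 0.0559 F [-9.67 20.07 10.4 ] M [3.96 2.13 0.22]
tray frame grasp 0.04304894333330794 -0.015344008754044723 F along 1.069172627814728
lean along 0.1709524923345904 lat -0.0783687701003847 jaw dz -0.071860369390497 F lat 22.253661600786785
tilt down deg 59.54046494790655 yaw 32.71369981519993 zaxis [-0.79 -0.35  0.5 ]
slot [ 0.57  -0.227  0.014] centre [ 0.593 -0.212  0.062] low edge [ 0.582 -0.222  0.007] plain low [ 0.628 -0.192  0.101] origin [ 0.605  -0.2071  0.054 ]
slot in tray 0.016286154431424577 -0.020468484758667135
res 0.6944286236249582
grasp in box [0.03273889 0.00048127 0.03496301]
```

View pics/p25.png

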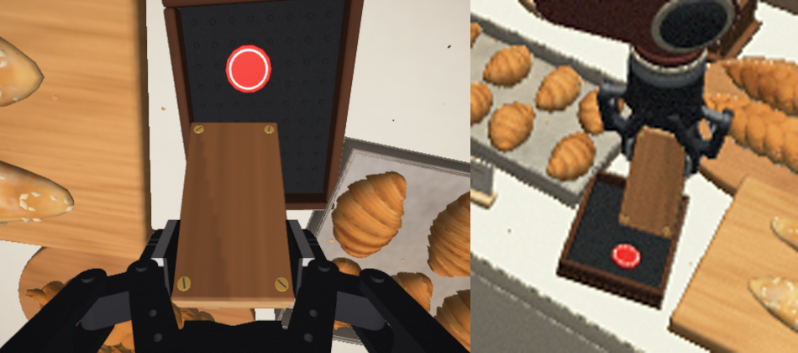

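Request:
step_arm(
  moves=[
    [0,0.003,-0.006,0.001,0.5],
    [0,0.003,-0.006,0,0.5],
    [0,0.003,-0.006,0,0.5],
    [0,0.003,-0.006,0,0.5],
    [0,0.003,-0.006,0,0.5],
    [0,0.003,-0.006,0,0],
  ],
  newtons=110,
)

```text
t: 27.25
tool_pos: [0.5982, -0.2139, 0.0796]
tool_rot: [-0.736, 2.895, 0.109]
contact_force: [-12.4, 17.3, 13.4]
opening: 0.0555
```

```bash

python3 st.py; python3 pnp.py "[(191,124),(276,124),(293,299),(173,300)]" .84
```

```text
27.25 [-0.531  0.166  1.762  0.173  1.161 -2.665] [ 0.5982 -0.2139  0.0796] z [ 0.129  0.108 -0.986] jaw 118.69 grasp [ 0.5958 -0.216   0.0983] open 0.0555 F [-12.43  17.32  13.44] M [3.54 2.75 0.13]
tray frame grasp 0.04425863390884089 -0.02282068176322234 F along -2.6687266486645624
lean along 0.16464720437730482 lat 0.03313517434207906 jaw dz 0.03298290760704418 F lat 21.154744938330747
tilt down deg 59.174637029095585 yaw 25.239044151504046 zaxis [-0.74 -0.43  0.51]
slot [ 0.571 -0.227  0.013] centre [ 0.596 -0.215  0.06 ] low edge [ 0.581 -0.22   0.005] plain low [ 0.632 -0.196  0.1  ] origin [ 0.6068 -0.2084  0.0524]
slot in tray 0.016927315419412562 -0.020240100607244405
res 0.6944286236249582
grasp in box [0.03268512 0.00051696 0.03489668]
```

Request:
step_arm(
  moves=[
    [0,-0.006,0.011,0.01,0],
    [0,-0.004,0.007,0.045,0],
    [0,0,0,0,0],
    [0,-0.022,-0.011,0.014,0],
    [0,-0.022,-0.011,0.014,0],
    [0,0.022,0.012,-0.015,0],
    [0,0.022,0.012,-0.015,0],
    [0,-0.022,-0.011,0.014,0],
    [0,-0.022,-0.011,0.014,0],
    [0,0.022,0.012,-0.015,0],
    [0,0.022,0.012,-0.015,0],
    [0,-0.022,-0.011,0.014,0],
    [0,-0.022,-0.011,0.014,0],
    [0,0.022,0.012,-0.015,0],
    [0,0.022,0.012,-0.015,0],
    [0,0,0,0,0],
  ],
  newtons=110,
)

```text
t: 29.3
tool_pos: [0.5875, -0.1998, 0.1201]
tool_rot: [-0.725, 2.905, 0.103]
contact_force: [-0.1, -0.2, -2.4]
opening: 0.0559
```

```bash

python3 st.py; python3 pic.py p26;python3 pnp.py "[(191,124),(276,124),(293,299),(173,300)]" .84
```

```text
29.3 [-0.516  0.086  1.776  0.16   1.225 -2.626] [ 0.5875 -0.1998  0.1201] z [ 0.125  0.102 -0.987] jaw 118.16 grasp [ 0.5851 -0.2017  0.1389] open 0.0559 F [-0.07 -0.17 -2.4 ] M [-0.09  0.09  0.03]
tray frame grasp 0.041659617668696455 -0.005201322003551687 F along -0.14227946987570594
lean along 0.1580165172405834 lat 0.02987911794565038 jaw dz 0.031127079645039357 F lat -0.11132199308743677
tilt down deg 58.82573900194834 yaw 25.038920097592786 zaxis [-0.74 -0.42  0.52]
slot [ 0.559 -0.214  0.055] centre [ 0.585 -0.202  0.102] low edge [ 0.57  -0.207  0.047] plain low [ 0.622 -0.183  0.141] origin [ 0.5958 -0.1954  0.0942]
slot in tray 0.013217786167483444 -0.0032821159810427557
res 0.6944286236249582
grasp in box [0.03268489 0.00052079 0.03490828]
```

View pics/p26.png

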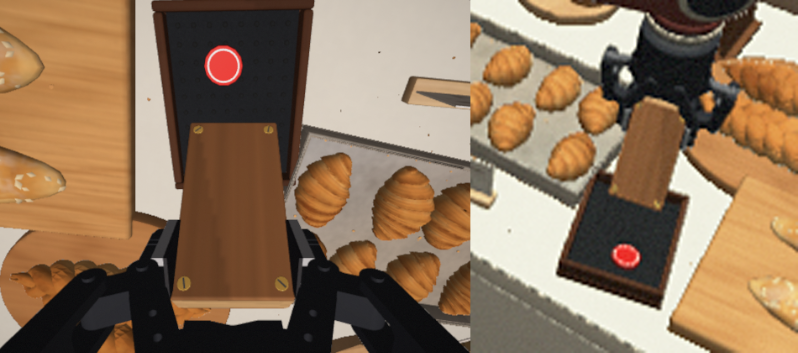

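Request:
step_arm(
  moves=[
    [0,-0.024,-0.012,0.016,0],
    [0,-0.024,-0.012,0.016,0],
  ],
)

```text
t: 29.7
tool_pos: [0.5379, -0.2253, 0.1541]
tool_rot: [-0.725, 2.904, 0.101]
contact_force: [0.3, -0.4, -2.1]
opening: 0.0554
```

Request:
step_arm(
  moves=[
    [0,0.024,0.013,-0.016,0],
    [0,0.024,0.013,-0.016,0],
  ],
)

```text
t: 29.95
tool_pos: [0.5864, -0.2038, 0.1273]
tool_rot: [-0.715, 2.9, 0.088]
contact_force: [-0.3, -0.1, -2.7]
opening: 0.0557
```

Request:
step_arm(
  moves=[
    [0,-0.024,-0.012,0.016,0],
    [0,-0.024,-0.012,0.016,0],
  ],
)

```text
t: 30.2
tool_pos: [0.5371, -0.227, 0.157]
tool_rot: [-0.719, 2.903, 0.093]
contact_force: [0.2, -1.0, -2.1]
opening: 0.0558
```

Request:
step_arm(
  moves=[
    [0,0.024,0.013,-0.016,0],
    [0,0.024,0.013,-0.016,0],
  ],
)

```text
t: 30.45
tool_pos: [0.5855, -0.2053, 0.1299]
tool_rot: [-0.709, 2.899, 0.081]
contact_force: [0.8, -0.3, -2.1]
opening: 0.0558
```

```bash

python3 st.py|tail -1; python3 pic.py p27
```

```text
lean along 0.16348195664597093 lat 0.012674389167170588 jaw dz 0.015460213140263565 F lat -0.607338271318107
```

View pics/p27.png

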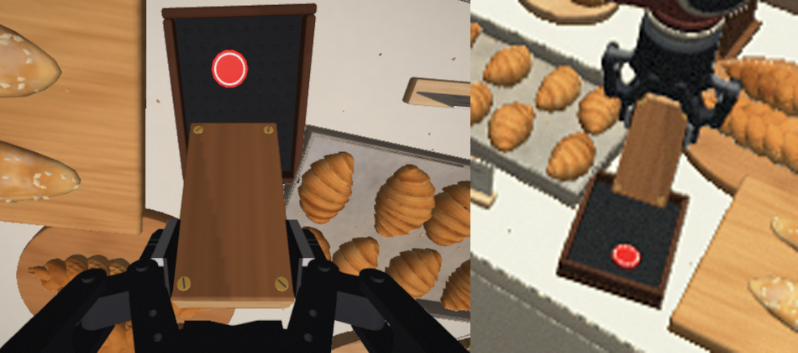

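Request:
step_arm(
  moves=[
    [0,-0.025,-0.0015,0.0135,0],
    [0,-0.015,-0.0195,0.0135,0],
    [0,0.025,0.002,-0.0145,0],
    [0,0.015,0.0195,-0.0145,0],
    [0,-0.025,-0.0015,0.0135,0],
    [0,-0.015,-0.0195,0.0135,0],
    [0,0.025,0.002,-0.0145,0],
    [0,0.015,0.0195,-0.0145,0],
    [0,-0.025,-0.0015,0.0135,0],
    [0,-0.015,-0.0195,0.0135,0],
    [0,0.025,0.002,-0.0145,0],
    [0,0.015,0.0195,-0.0145,0],
    [0,0,0,0,0],
  ],
  newtons=110,
)

```text
t: 32.17
tool_pos: [0.5793, -0.2142, 0.1337]
tool_rot: [-0.702, 2.899, 0.061]
contact_force: [-0.9, 0.3, -2.0]
opening: 0.0557
```

```bash

python3 st.py; python3 pic.py p28
```

```text
32.175 [-0.538  0.05   1.79   0.149  1.221 -2.63 ] [ 0.5793 -0.2142  0.1337] z [ 0.143  0.077 -0.987] jaw 117.24 grasp [ 0.5766 -0.2157  0.1524] open 0.0557 F [-0.87  0.28 -2.02] M [-0.07  0.08  0.04]
tray frame grasp 0.027542591738311743 -0.013422101599618562 F along -0.6330812084309513
lean along 0.16253034693893395 lat -0.0008783590672042582 jaw dz 0.002649508902181602 F lat 0.6563281971998358
```

View pics/p28.png

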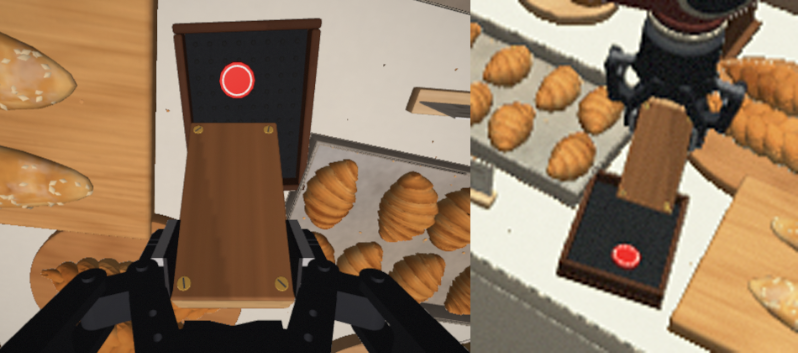

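Request:
step_arm(
  moves=[
    [0,0.006,0.015,-0.01,0.5],
    [0,-0.0145,-0.0077,0.01,0],
    [0,-0.0145,-0.0077,0.01,0],
    [0,0.015,0.008,-0.0105,0],
    [0,0.015,0.008,-0.0105,0],
    [0,-0.016,-0.0085,0.011,0],
    [0,-0.016,-0.0085,0.011,0],
    [0,0.0165,0.009,-0.0115,0],
    [0,0.0165,0.009,-0.0115,0],
    [0,-0.0175,-0.0092,0.012,0],
    [0,-0.0175,-0.0092,0.012,0],
    [0,0.018,0.0097,-0.0125,0],
    [0,0.018,0.0097,-0.0125,0],
    [0,-0.0145,-0.0077,0.01,0],
    [0,-0.0145,-0.0077,0.01,0],
    [0,0.015,0.008,-0.0105,0],
    [0,0.015,0.008,-0.0105,0],
    [0,0,0,0,0],
  ],
  newtons=110,
)

```text
t: 34.52
tool_pos: [0.5888, -0.2004, 0.1251]
tool_rot: [-0.708, 2.892, 0.051]
contact_force: [-0.4, 0.9, -3.1]
opening: 0.0556
```

```bash

python3 st.py; python3 pic.py p29
```

```text
34.525 [-0.51   0.062  1.793  0.147  1.193 -2.608] [ 0.5888 -0.2004  0.1251] z [ 0.15   0.072 -0.986] jaw 117.47 grasp [ 0.5859 -0.2018  0.1439] open 0.0556 F [-0.35  0.95 -3.07] M [-0.09  0.17 -0.  ]
tray frame grasp 0.04237541139484371 -0.005653772936579579 F along 0.1425622300224046
lean along 0.166468521078445 lat -0.008270891131211317 jaw dz -0.005433288562128449 F lat 1.0026481120805442
```

View pics/p29.png

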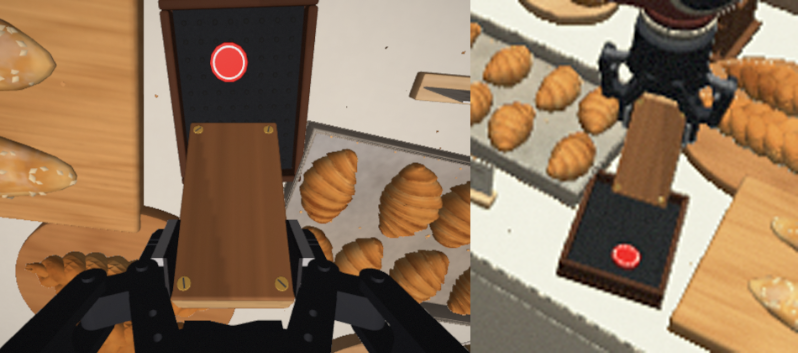

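Request:
step_arm(
  moves=[
    [0,0,0,0.05,0.3],
    [0,0,0,-0.055,0],
    [0,0,0,0.05,0],
    [0,0,0,-0.055,0.3],
    [0,0,0,0,0],
    [0,-0.02,-0.005,0.011,0],
    [0,-0.013,-0.013,0.011,0],
    [0,0.02,0.005,-0.0115,0],
    [0,0.013,0.013,-0.0115,0],
    [0,-0.02,-0.005,0.011,0],
    [0,-0.013,-0.013,0.011,0],
    [0,0.02,0.005,-0.0115,0],
    [0,0.013,0.013,-0.0115,0],
    [0,-0.02,-0.011,0.014,0],
    [0,-0.02,-0.011,0.014,0],
    [0,0,0,0,0],
    [0,0.02,0.011,-0.0145,0],
    [0,0.02,0.011,-0.0145,0],
    [0,0,0,0,0],
  ],
  newtons=110,
)

```text
t: 37.0
tool_pos: [0.5914, -0.2011, 0.1287]
tool_rot: [-0.725, 2.895, 0.06]
contact_force: [-0.4, 0.1, -2.3]
opening: 0.0558
```

```bash

python3 st.py; python3 pic.py p30
```

```text
37.0 [-0.508  0.07   1.778  0.146  1.21  -2.616] [ 0.5914 -0.2011  0.1287] z [ 0.142  0.077 -0.987] jaw 118.13 grasp [ 0.5887 -0.2026  0.1474] open 0.0558 F [-0.37  0.12 -2.33] M [-0.06  0.12 -0.02]
tray frame grasp 0.04440806733028804 -0.007649254940357573 F along -0.2723230394559415
lean along 0.16127073716284557 lat 1.6995200412180567e-05 jaw dz 0.0010133856387326487 F lat 0.28222230278895327
```

View pics/p30.png

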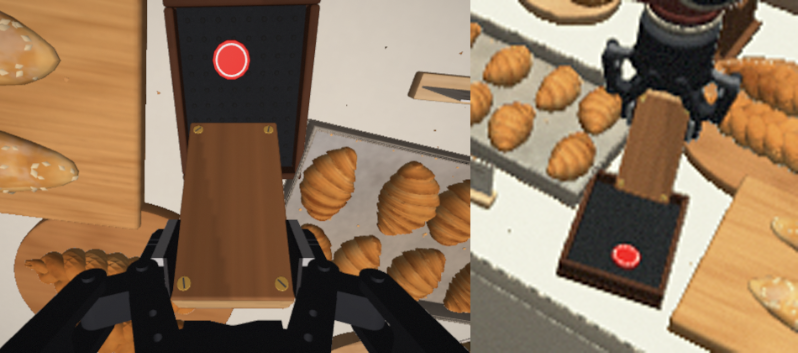

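```bash
python3 - <<'E'
from station import ctrl
from h import *
for N in("scene","side","wrist"):
    im=ctrl.get_image(N);a=im["color"].astype(int)
    m=((a[:,:,0]>150)&(a[:,:,1]<80)&(a[:,:,2]<80)).astype(np.uint8)
    n,l,st,c=cv2.connectedComponentsWithStats(m);print(N,[(st[i].tolist()) for i in range(1,n) if st[i][4]>2])
    if N=="scene": cv2.imwrite("pics/s31.png",cv2.resize(im["color"][200:340,260:400,::-1],None,fx=4,fy=4,interpolation=cv2.INTER_CUBIC))
    if N!="wrist": print([(np.round(d["bbox"]).tolist(),round(d["p"],2)) for d in ctrl.spot_in(im,"token_a")])
E
```

```text
scene [[314, 307, 8, 6, 24]]
[([310.0, 307.0, 322.0, 312.0], 0.62)]
side [[367, 318, 9, 6, 33]]
[]
wrist [[257, 49, 43, 46, 319], [263, 56, 31, 33, 813]]
```

View pics/s31.png

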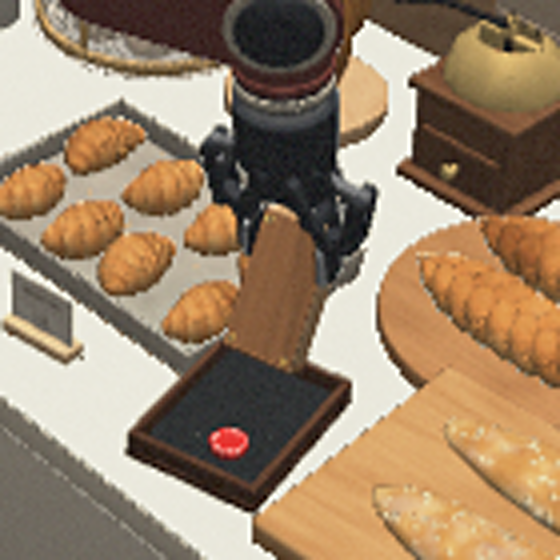

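Request:
step_arm(
  moves=[
    [0,-0.0212,-0.008,0.013,0],
    [0,-0.0212,-0.008,0.013,0],
    [0,0.0212,0.0085,-0.0137,0],
    [0,0.0212,0.0085,-0.0137,0],
    [0,-0.0212,-0.008,0.013,0],
    [0,-0.0212,-0.008,0.013,0],
    [0,0.0212,0.0085,-0.0137,0],
    [0,0.0212,0.0085,-0.0137,0],
    [0,-0.0212,-0.008,0.013,0],
    [0,-0.0212,-0.008,0.013,0],
    [0,0.0212,0.0085,-0.0137,0],
    [0,0.0212,0.0085,-0.0137,0],
    [0,-0.0212,-0.008,0.013,0],
    [0,-0.0212,-0.008,0.013,0],
    [0,0.0212,0.0085,-0.0137,0],
    [0,0.0212,0.0085,-0.0137,0],
    [0,0,0,0,0],
  ],
  newtons=110,
)

```text
t: 39.48
tool_pos: [0.5893, -0.2075, 0.1347]
tool_rot: [-0.704, 2.888, 0.037]
contact_force: [-0.6, -0.4, -2.6]
opening: 0.0559
```

```bash
cat > red.py <<'E'
from station import ctrl
from h import *
for N in("side",):
    im=ctrl.get_image(N);a=im["color"].astype(int)
    m=((a[:,:,0]>150)&(a[:,:,1]<80)&(a[:,:,2]<80)).astype(np.uint8)
    n,l,st,c=cv2.connectedComponentsWithStats(m);print(N,[(st[i].tolist()) for i in range(1,n) if st[i][4]>2])
E
python3 st.py; python3 red.py
```

```text
39.475 [-0.518  0.053  1.786  0.144  1.2   -2.612] [ 0.5893 -0.2075  0.1347] z [ 0.157  0.064 -0.985] jaw 117.31 grasp [ 0.5863 -0.2087  0.1534] open 0.0559 F [-0.55 -0.42 -2.55] M [-0.05  0.14 -0.04]
tray frame grasp 0.03941141184428535 -0.011901541210416852 F along -0.6859357116065481
lean along 0.1687384601538808 lat -0.01873773658314951 jaw dz -0.015527917942012026 F lat -0.10302105899375213
side [[367, 318, 9, 6, 33]]
```

Request:
step_arm(
  moves=[
    [0,-0.021,-0.006,0.01,0.5],
    [0,-0.0186,-0.0126,0.013,0],
    [0,0.0186,0.0134,-0.0137,0],
    [0,0.0186,0.0134,-0.0137,0],
    [0,-0.0186,-0.0126,0.013,0],
    [0,-0.0186,-0.0126,0.013,0],
    [0,0.0186,0.0134,-0.0137,0],
    [0,0.0186,0.0134,-0.0137,0],
    [0,-0.0186,-0.0126,0.013,0],
    [0,-0.0186,-0.0126,0.013,0],
    [0,0.0186,0.0134,-0.0137,0],
    [0,0.0186,0.0134,-0.0137,0],
    [0,-0.0186,-0.0126,0.013,0],
    [0,-0.0186,-0.0126,0.013,0],
    [0,0.0186,0.0134,-0.0137,0],
    [0,0.0186,0.0134,-0.0137,0],
  ],
  newtons=110,
)

```text
t: 41.52
tool_pos: [0.5832, -0.2038, 0.1375]
tool_rot: [-0.704, 2.88, 0.018]
contact_force: [-0.1, 0.4, -1.7]
opening: 0.0561
```

```bash

python3 st.py; python3 red.py
```

```text
41.525 [-0.516  0.025  1.81   0.139  1.189 -2.61 ] [ 0.5832 -0.2038  0.1375] z [ 0.168  0.053 -0.984] jaw 117.31 grasp [ 0.58   -0.2048  0.1562] open 0.0561 F [-0.11  0.38 -1.72] M [-0.01  0.15 -0.01]
tray frame grasp 0.03573406057046499 -0.005483922584948826 F along 0.08773695233073162
lean along 0.17271176819064105 lat -0.03298491400605361 jaw dz -0.02993132479585424 F lat 0.3820991302295701
side [[367, 318, 9, 6, 33]]
```

Request:
step_arm(
  moves=[
    [0,0.001,0.016,-0.004,0.5],
    [0,0,0,0,0],
    [0,-0.016,-0.0155,0.0125,0],
    [0,-0.016,-0.0155,0.0125,0],
    [0,0.016,0.016,-0.013,0],
    [0,0.016,0.016,-0.013,0],
    [0,-0.0147,-0.0183,0.0125,0],
    [0,-0.0147,-0.0183,0.0125,0],
    [0,0.0147,0.0188,-0.013,0],
    [0,0.0147,0.0188,-0.013,0],
    [0,-0.0133,-0.021,0.0125,0],
    [0,-0.0133,-0.021,0.0125,0],
    [0,0.0133,0.0215,-0.013,0],
    [0,0.0133,0.0215,-0.013,0],
  ],
  newtons=110,
)

```text
t: 43.32
tool_pos: [0.5857, -0.1795, 0.1265]
tool_rot: [-0.727, 2.879, 0.023]
contact_force: [-0.4, 0.1, -2.3]
opening: 0.0555
```

```bash

python3 st.py; python3 red.py
```

```text
43.325 [-0.477  0.026  1.829  0.136  1.171 -2.588] [ 0.5857 -0.1795  0.1265] z [ 0.163  0.057 -0.985] jaw 118.2 grasp [ 0.5826 -0.1806  0.1452] open 0.0555 F [-0.38  0.13 -2.31] M [-0.04  0.14 -0.01]
tray frame grasp 0.04954366727392838 0.014571421570748892 F along -0.2723098626744454
lean along 0.17004415030598233 lat -0.027477034349633767 jaw dz -0.02706643953105544 F lat 0.2942961380243264
side [[367, 318, 9, 6, 32]]
```

Request:
step_arm(
  moves=[
    [0,-0.031,-0.026,0.023,0],
    [0,0.031,0.026,-0.023,0],
    [0,-0.031,-0.026,0.023,0],
    [0,0.031,0.026,-0.023,0],
    [0,-0.034,-0.022,0.023,0],
    [0,0.034,0.022,-0.023,0],
    [0,-0.034,-0.022,0.023,0],
    [0,0.034,0.022,-0.023,0],
    [0,-0.027,-0.034,0.023,0],
    [0,0.027,0.034,-0.023,0],
    [0,-0.027,-0.034,0.023,0],
    [0,0.027,0.034,-0.023,0],
    [0,0,0,0,0],
  ],
  newtons=110,
)

```text
t: 45.0
tool_pos: [0.5895, -0.1672, 0.0981]
tool_rot: [-0.753, 2.901, 0.072]
contact_force: [-0.3, 0.2, -1.9]
opening: 0.0556
```

```bash

python3 st.py; python3 red.py
```

```text
45.0 [-0.458  0.083  1.818  0.141  1.166 -2.587] [ 0.5895 -0.1672  0.0981] z [ 0.126  0.082 -0.989] jaw 119.15 grasp [ 0.5871 -0.1688  0.1169] open 0.0556 F [-0.27  0.24 -1.92] M [-0.06  0.11  0.03]
tray frame grasp 0.059064962829022793 0.022793582781276064 F along -0.12348579942388388
lean along 0.1503010445006016 lat 0.011839042004221817 jaw dz 0.010188706441867985 F lat 0.3441997440516964
side [[367, 318, 10, 8, 34], [364, 323, 7, 7, 39]]
```

```bash
python3 pic.py p32
```

```text
(no output)
```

View pics/p32.png

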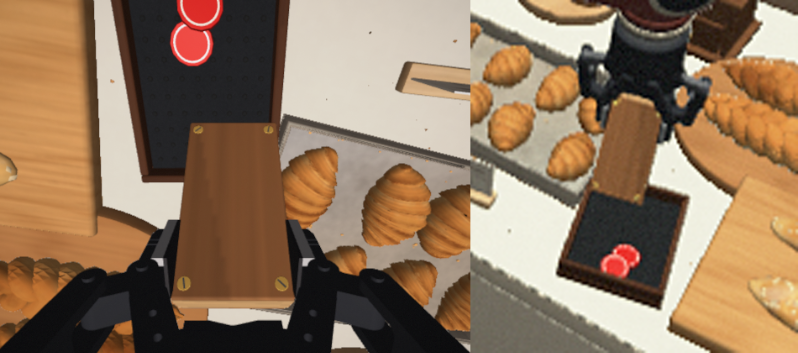

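Both tokens now lie in the tray, at about (198,5) and (190,42) in the wrist half of the picture. Next I carry the box back.

Request:
step_arm(
  moves=[
    [0,0,0.015,0.045,0],
    [0,-0.008,0.045,0.02,-0.5],
    [0,-0.013,0.05,0,-0.5],
    [0,-0.014,0.05,0,-0.5],
    [0,-0.014,0.05,0,-0.5],
    [0,-0.014,0.05,0,-0.5],
    [0,-0.014,0.05,0,-0.5],
    [0,-0.014,0.05,0,-0.5],
    [0,-0.01,0.03,-0.02,0],
    [0,0,0,-0.02,0],
  ],
  newtons=80,
)

```text
t: 46.4
tool_pos: [0.4904, 0.2299, 0.1411]
tool_rot: [-0.649, 2.896, 0.05]
contact_force: [0.1, -1.1, -1.5]
opening: 0.0562
```

```bash
python3 st.py; python3 pnp.py "[(191,124),(276,124),(293,299),(173,300)]" .84
```

```text
46.4 [ 0.29  -0.193  2.008  0.024  1.152 -1.729] [0.4904 0.2299 0.1411] z [ 0.161  0.07  -0.984] jaw 115.23 grasp [0.4873 0.2286 0.1598] open 0.0562 F [ 0.13 -1.09 -1.5 ] M [-0.1   0.11 -0.01]
tray frame grasp 0.16089478443262428 0.41966547915209673 F along -0.4098751692791006
lean along 0.17511189080980863 lat -0.014819210478912782 jaw dz -0.00494707490938006 F lat -1.0178784719026004
tilt down deg 59.86889357631599 yaw 25.44453527900093 zaxis [-0.78 -0.37  0.5 ]
slot [0.464 0.217 0.074] centre [0.488 0.229 0.122] low edge [0.475 0.222 0.066] plain low [0.525 0.246 0.162] origin [0.5    0.2341 0.114 ]
slot in tray 0.13457037757099974 0.42056262915093645
res 0.6944286236249582
grasp in box [0.03268828 0.00053048 0.03494452]
```

Request:
step_arm(
  moves=[
    [0,-0.011,0,-0.03,0],
    [0,-0.011,0,-0.032,0],
    [0,0,0,-0.006,0],
    [0,0.01,0.005,-0.006,0],
    [0,0.01,0.005,-0.006,0],
    [0,0.01,0.0045,-0.009,0],
    [0,0.01,0.0045,-0.009,0],
  ],
  newtons=20,
)

```text
t: 47.32
tool_pos: [0.5172, 0.2493, 0.0576]
tool_rot: [-0.641, 2.888, 0.051]
contact_force: [-5.5, -2.1, 11.1]
opening: 0.0558
```

```bash
python3 st.py; python3 pic.py p33 200 170
```

```text
47.325 [ 0.311 -0.008  1.991  0.021  0.973 -1.707] [0.5172 0.2493 0.0576] z [ 0.17   0.073 -0.983] jaw 115.01 grasp [0.514  0.2479 0.0763] open 0.0558 F [-5.51 -2.12 11.13] M [-0.75  1.73  0.01]
tray frame grasp 0.1934927206175056 0.4239329843584771 F along -5.851986220639424
lean along 0.18450856517570688 lat -0.01721081351566946 jaw dz -0.00614323474802575 F lat 0.7620754415247333
```

View pics/p33.png

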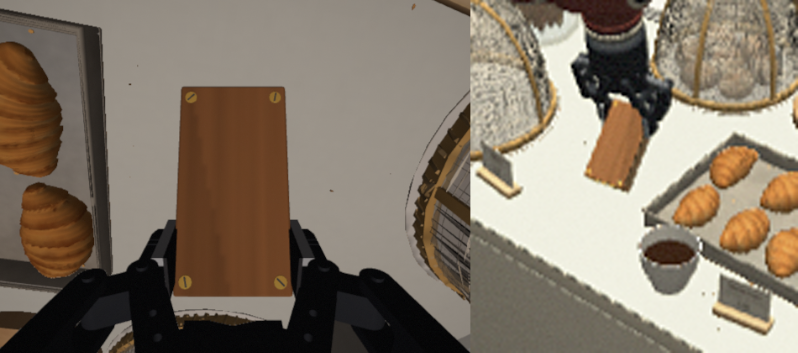

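Request:
step_arm(
  moves=[
    [0,0.009,0.0045,-0.011,0],
    [0,0.009,0.0045,-0.012,0],
    [0,0.006,0.003,-0.012,0],
    [0,0.005,0.0025,-0.012,0],
  ],
  newtons=20,
)

```text
t: 47.92
tool_pos: [0.56, 0.2663, 0.0286]
tool_rot: [-0.634, 2.87, 0.053]
contact_force: [-6.9, -3.2, 7.4]
opening: 0.0555
```

```bash
python3 st.py; python3 pic.py p34 200 170
```

```text
47.925 [ 0.317  0.131  1.904  0.02   0.902 -1.699] [0.56   0.2663 0.0286] z [ 0.188  0.078 -0.979] jaw 114.86 grasp [0.5564 0.2648 0.0472] open 0.0555 F [-6.87 -3.22  7.36] M [-0.76  1.5   0.2 ]
tray frame grasp 0.23884316919063736 0.4185296745078415 F along -7.57654426926105
lean along 0.20276766333583862 lat -0.021196970251978427 jaw dz -0.008554850064544373 F lat 0.4439941783714027
```

View pics/p34.png

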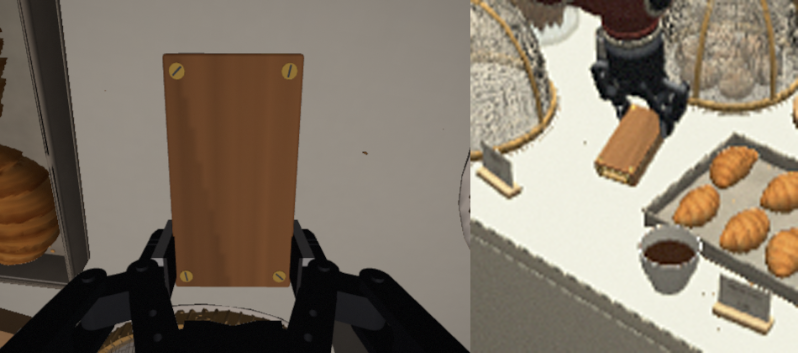

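Request:
step_arm(
  moves=[
    [0,-0.006,-0.003,-0.01,0],
    [0,-0.006,-0.003,-0.009,0],
    [0,-0.004,-0.002,-0.003,0],
  ],
  newtons=20,
)

```text
t: 48.4
tool_pos: [0.5626, 0.2649, 0.0261]
tool_rot: [-0.617, 2.831, 0.066]
contact_force: [-0.8, 1.6, -0.0]
opening: 0.0558
```

```bash
python3 st.py; python3 pic.py p35 200 170
```

```text
48.4 [ 0.311  0.118  1.928  0.028  0.849 -1.705] [0.5626 0.2649 0.0261] z [ 0.226  0.095 -0.97 ] jaw 114.54 grasp [0.5583 0.2631 0.0445] open 0.0558 F [-0.79  1.6  -0.03] M [ 0.14  0.32 -0.07]
tray frame grasp 0.23976336487644775 0.4161814440107571 F along 0.07005838673586129
lean along 0.243456651891807 lat -0.024195634583288564 jaw dz -0.007657521869380929 F lat 1.779387950495455
```

View pics/p35.png

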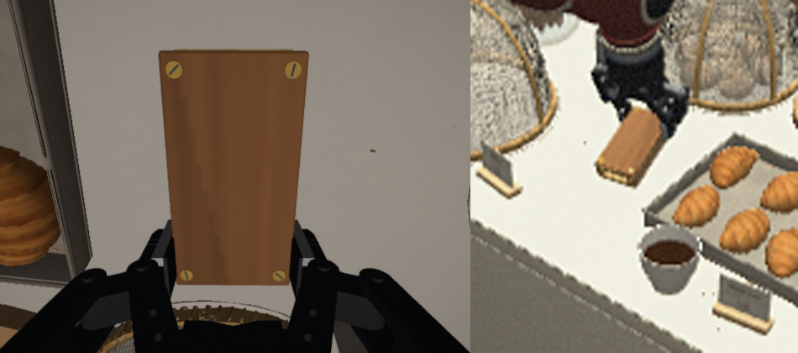

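```bash
python3 pnp.py "[(160,51),(308,51),(295,284),(171,285)]" .84
```

```text
tilt down deg 16.68477631329935 yaw 24.577361942071775 zaxis [-0.27 -0.1   0.96]
slot [0.479 0.226 0.008] centre [0.527 0.248 0.024] low edge [ 0.483  0.227 -0.006] plain low [0.579 0.271 0.026] origin [0.5311 0.2494 0.0099]
slot in tray 0.15255072809191253 0.4212064668814704
res 5.5179901727079255
grasp in box [0.03861743 0.00045804 0.02384657]
```

Request:
step_arm(
  moves=[
    [0,-0.012,-0.006,-0.004,0],
    [0,-0.012,-0.006,-0.012,0],
    [0,-0.003,-0.001,-0.012,0],
  ],
  newtons=20,
)

```text
t: 48.92
tool_pos: [0.5534, 0.2564, 0.0154]
tool_rot: [-0.607, 2.791, 0.07]
contact_force: [-1.7, 6.2, 8.0]
opening: 0.0558
```

```bash
python3 st.py; python3 pic.py p36 200 170
```

```text
48.925 [ 0.301  0.09   1.987  0.033  0.777 -1.718] [0.5534 0.2564 0.0154] z [ 0.264  0.106 -0.959] jaw 114.42 grasp [0.5484 0.2544 0.0336] open 0.0558 F [-1.67  6.16  8.03] M [ 0.74  0.62 -0.09]
tray frame grasp 0.22684711674707062 0.41324129760386025 F along 1.4652219159731308
lean along 0.2827971260523975 lat -0.0325108298241049 jaw dz -0.012951558560881364 F lat 6.213093075506828
```

View pics/p36.png

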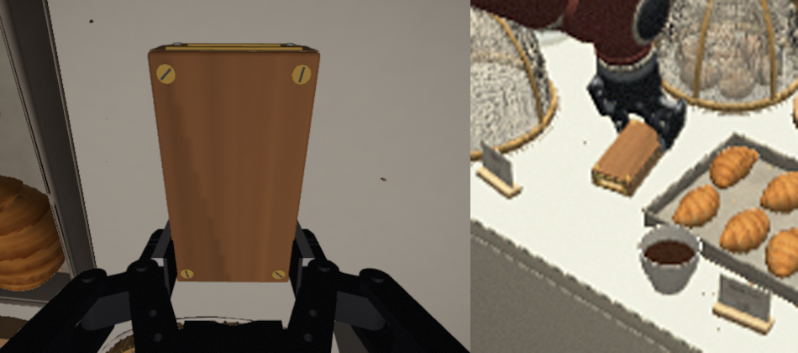

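Request:
step_arm(
  moves=[
    [1,0,0,0,0],
    [1,0,0,0,0],
    [1,0,0,0,0],
    [1,0,0,0.02,0],
    [1,0,0,0.04,0],
    [1,0,0,0.05,0],
    [1,0,0,0.05,0],
  ],
)

```text
t: 49.9
tool_pos: [0.546, 0.2526, 0.1679]
tool_rot: [-0.612, 2.812, 0.064]
contact_force: [1.9, -0.2, 0.3]
opening: 0.0855
```

```bash
python3 st.py; python3 pic.py p37 200 170
```

```text
49.9 [ 0.3   -0.124  1.91   0.024  1.09  -1.708] [0.546  0.2526 0.1679] z [ 0.245  0.098 -0.965] jaw 114.47 grasp [0.5413 0.2507 0.1862] open 0.0855 F [ 1.95 -0.25  0.28] M [ 0.01  0.11 -0.  ]
tray frame grasp 0.21888423344848382 0.4133494700884228 F along 1.5916178307120932
lean along 0.26205668125601495 lat -0.030886098374580097 jaw dz -0.01295768909118529 F lat -1.1454915751518109
```

View pics/p37.png

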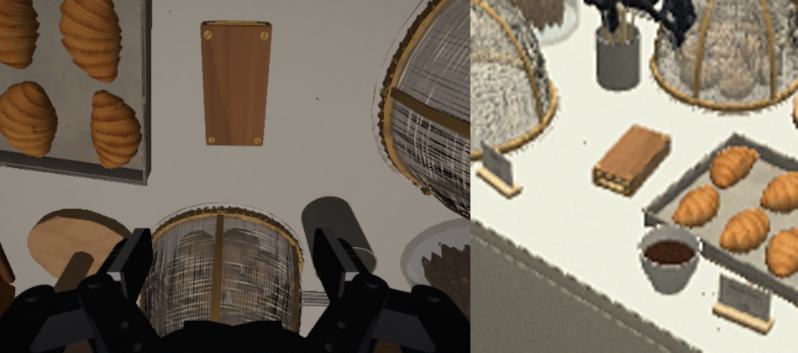

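```bash
python3 box.py "[(201/.84,24/.84),(271/.84,26/.84),(262/.84,145.5/.84),(206.5/.84,144.5/.84)]"; python3 red.py
```

```text
[0.47188573 0.21822204 0.03      ] [0.57462341 0.26377395 0.03      ] 0.11238330389766436 23.9115759477274 0.05732850334874932 0.0580932737899145
grasp [0.561825   0.25809938 0.03      ] centre [0.52325457 0.24099799 0.03      ] shift [ 0.01132781  0.00405364 -0.14545268]
[0.55049719 0.25404574 0.17545268] [[-0.8728, -0.414, 0.2583], [-0.4016, 0.9101, 0.102], [-0.2774, -0.0147, -0.9607]] 114.46221725400791
side [[367, 318, 10, 8, 33], [364, 323, 7, 7, 36]]
```

```bash
python3 - <<'E'
from station import ctrl
print(ctrl.finish_job())
E
```

```text
the job is handed in; nothing more can be done
None
```

The job is handed in at about 50 s. Both red tokens are in the change tray, and the wooden tip box is back near its starting place, flat, right way up, with its slot facing the same way. The station reports no verdict, so the results below are from my own last checks.

**How it was done:** The moves cannot tilt the tool. I gripped the box lightly near its plain end and pushed its slot end against the inside of the tray wall. That made it pivot in the fingers to about 59° slot-down. I then gripped hard and shook it square to its lid.

**The shaking:** The first token dropped within two shakes. The second resisted many 40 to 60 mm shakes, probably because the tool had leaned sideways and the token had rolled to one side of the slot. I straightened the lean by pressing the box on the tray's side wall. The token came out with quicker single-step strokes of about 46 mm in about 0.125 s, so faster than the 0.25 s you gave. I pressed the box flat again on the counter and released it there.

**Last checks:**

| Check | Result |
|---|---|
| Tokens | Two red discs lying in the tray, in the same place in two pictures 5 s apart |
| Box centre | About 17 mm from where it stood (limit 40 mm) |
| Slot | About 16 mm from where it stood (limit 50 mm) |
| Box turn | About 1.5° from its first heading |
| Gripper | Fully open, about 0.17 m above the counter, touching nothing |

- **Bystanders:** In the last pictures the cup, price card and tin appeared undisturbed. I did not measure their positions again.
- **Measurements that disagreed:** The fixed cameras and the wrist camera differed by several millimetres on the box's starting position. I used the wrist camera. One estimate of the box's tilt while laying it down fitted poorly (about 5 pixels), so I judged that step from the pictures instead.

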